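# Clear the scrap from the bending jig and turn the bracket for its second bend

### The job

First clear the two pieces of scrap (the copper-coloured tube offcut and the steel reject clamp) out from under the green beam of the bending jig and into the red scrap bin. Then turn the aluminium bracket end for end and lay it flat, open side up, along the yellow stripe, with its plain end square up against the stop bar under the beam and its blue tab towards the robot. Leave the blue setting block, oil bottle and bolt jar where they are.

Things in the scene. Friction and masses are not known exactly. Their poses are not given: they have to be found in the camera images.
- jig: Fixed bending jig. Origin: bench top, below the middle of the stop bar's front face; x away from the robot. Steel bed: top at z = 20 mm, x -270 to 0, y -160 to 160. Stop bar: front face at x = 0, 20 deep, 15 high above the bed, as wide as the bed. Yellow stripe 70 wide along x, centred on y = 0.
- beam_mid (a point): Middle of the underside front edge of the jig's green beam, 150 mm above the bench, 60 mm in front of the stop face; axes as the jig's. Beam: 30 mm deep, 36 high, 420 long along y, on posts with inner faces at y = +-180; two cylinders on top reach 246 mm. A vertical gripper cannot work under or just in front of it: tilt the tool.
- stop_mid (a point): Point on the bed top at the stop bar's front face, middle of the yellow stripe; axes as the jig's. The middle of the bracket's plain end belongs here.
- bracket: Loose aluminium U-channel, open upward, 160 mm long (x -80 to 80), 46 wide, 30 high, walls 4. An upright blue tab (4 thick, 38 wide, top 50 high) closes its +x end; the -x end is plain. Origin: centre of the underside. About 0.3 kg. Starts on the bed right of the stripe, tab towards the stop bar.
- plain_end (a point): Middle of the lower edge of the bracket's plain end (x = -80 in the bracket).
- tube_scrap: Loose copper-coloured square-tube offcut, 70 mm long (x) by 42 mm wide (y) by 34 mm high, open at both x ends, walls 4 mm. Origin: centre of the underside. About 0.15 kg. Starts on the bed under the beam, close to the stop bar.
- clamp_scrap: Loose steel reject pipe clamp: a strap 36 mm wide (y) and 4 mm thick bent to a hat, 76 mm long (x), two flat ears and an arch 36 mm high and about 44 mm long in the middle, open at both y sides below. Origin: centre of the underside. About 0.12 kg. Starts on the bed under the beam, close to the stop bar.
- scrap_bin: Fixed red open bin, 240 (x) by 180 (y) by 110 mm high, walls 5 mm, on the bench left or right of the jig. Origin: centre of the underside.
- scrap_bin_in (a point): Centre of the red bin's inner floor, 5 mm above the bench.
- tub: Fixed amber tub of clamps, 220 x 160 x 90 mm, on the other side from the red bin; clamps stick out to about 110 mm. Origin: centre of the underside. Nothing to do here.
- setting_block: Loose blue setting block 60 x 36 x 22 mm with a brass stud to 34 mm, on the front left of the bed. Origin: centre of the underside. Leave it.
- oil: Loose yellow oil bottle, 60 mm across, 160 mm high, right of the jig's far end. Origin: centre of the underside. Leave it.
- bolts: Loose clear jar with green lid, 70 mm across, 90 mm high, left of the jig's far end. Origin: centre of the underside. Leave it.

How it is judged:
By the outcome, as a careful person would: the job done as asked, in the order asked, and still so for the second after the job is handed in, with the robot touching nothing.
It also fails if it takes over 72 s, if anything falls off the work surface, if the arm or the gripper's body presses on something with over 40 N, if the wrist force passes 120 N, or if a joint passes its speed limit or range.

### The arm

A 6-joint arm with a two-finger parallel gripper is mounted at the origin on the work surface. World frame = base frame: x ahead of the robot, y to its left, z up, the work surface at z = 0. Lengths are in m, angles in rad, forces in N, time in s.
With the tool pointing down it reaches from about 0.35 to 0.775 m from the base axis. Payload 5.5 kg.
Tool frame: the origin (TCP) lies midway between the tips of the shut fingers; the grasp point (between the pads) lies 19 mm behind it; x points along the fingers, y is the direction in which the jaws open and shut, and the axes are right-handed (so a half turn about x gives the same grasp; the last joint's range is limited). The gripper opens to 85 mm and grips with 20 to 120 N. Pads are 22 mm wide; open, the fingers measure 114 mm over their backs; the gripper's body (76 mm by 85 mm) begins 54 mm behind the grasp point. The pads swing forward as they close: fully open they stand 13 mm farther back than shut.
Start: joints at [-1.424, 0.313, 0.046, 1.304, 0, 1.431], TCP at [0.163, -0.552, 0.231] pointing down, gripper open.
Joint ranges: [-2.76, 2.76], [-0.86, 1.69], [-1.03, 1.26], [-2.2, 2.34], [-1.47, 1.5], [-3.14, 3.14]. Speed limits (rad/s): [2.57, 2.57, 3.14, 3.14, 3.14, 3.14].

### API

Orientations are given as a unit quaternion [w, x, y, z].
In Python, from rig import * gives the robot as it stands.
- The arm moves only by the tool play_rows, never from a script. Its argument "steps" is a list of rows, each an object of numbers: "rx", "ry", "rz": the turn, a rotation vector about the tool's x, y, z in degrees; "x", "y", "z": the shift along the tool's x, y, z in mm; "fingers": the opening, from 0 (shut) to 1 (fully open). A call has exactly 8 rows; each row is the pose to reach, as a shift and turn from the pose commanded when the call began, along the tool's axes at that moment; what a row does not reach only later rows make up. A row lasts 1/8 s, in which the tool goes at most 62.5 mm and 10.7 degrees, less where a joint would pass 70% of its speed; a pose out of reach is approached as far as the arm can. A call with a gripper value outside its range is refused whole. The fingers move at their own pace and stop on an object; the grip force is fixed at half the most. Time passes only in rows, so rows that repeat a pose let the fingers close, or fill a call up. It gives the time, the measured TCP pose, the force and the opening at its end, in the units of the state.
- read_state(): the state, without advancing time (a new reading comes with each control period).
- grab_frame(name): name is "scene" or "top" or "wrist"; returns the picture (384x512x3 uint8, blue, green, red); there is no depth.
- camera_model(name): a dict with "camera_matrix" (3x3 intrinsics, pixels), "xyz" and "attitude" of the camera in the world. Camera axes: x right, y up, looking along -z (the intrinsics and any distortion apply to the point x, -y, -z); pixel columns grow to the right and rows downward; lengths in m; the calibration is good to about 2 mm. A picture is of the moment at which its call begins: read the wrist's pose just before it. camera_model takes no time and is no camera call; for the wrist camera it gives the pose at the moment of the call.
- hand_in(): hands the job in, once; it reports no verdict.
The state is a dict: "t": time; "joint_positions": joint angles; "joint_velocities": joint speeds; "effort": joint torques, N m; "position": TCP position; "eef_rot": TCP orientation; "force": force on the tool from outside, world axes, zero at the start; "moment": the same for the moment, N m; "finger_gap": finger opening in m.
Only numpy, scipy, OpenCV 4.12 (cv2) and the standard library are available. Lean on these libraries where they do the work, as an engineer would, in place of code of your own. Each camera call takes 0.05 s, during which the arm holds its last target. There are 200 camera calls.

## Working session

There is one attempt and no reset: what is moved stays moved. The work goes in short steps, Python scripts to look and compute and a tool call to move; the robot and the scene stay as the last step left them, time stands still between calls to the robot, and variables do not carry over. Pictures are saved under pics/ and viewed, about 8 in all and at most 12, crops included, and the job is handed in when it is done.

Besides the shell and the picture viewer there is one more tool, called after "Emit:" by a JSON object that holds its "method" and its "body", one argument or row to a line. play_rows: Moves the arm, as the interface text tells. Its arguments: {"type":"object","properties":{"steps":{"type":"array"}},"required":["steps"]}

```bash
ls; mkdir -p pics
python3 - <<'E'
from rig import *
import cv2, numpy as np
a=grab_frame("scene"); b=grab_frame("top")
cv2.imwrite("pics/scene0.png",a); cv2.imwrite("pics/top0.png",b)
for n in("scene","top","wrist"): print(n,camera_model(n))
print(read_state())
E
```

```text
pics
scene {'camera_matrix': array([[399.83667369,   0.        , 249.47363403],
       [  0.        , 399.83667369, 191.21903723],
       [  0.        ,   0.        ,   1.        ]]), 'xyz': array([ 1.03258695, -0.33005331,  0.99383945]), 'attitude': array([0.84804528, 0.25004208, 0.12299711, 0.45074368])}
top {'camera_matrix': array([[397.14056558,   0.        , 262.1803173 ],
       [  0.        , 397.14056558, 191.84969437],
       [  0.        ,   0.        ,   1.        ]]), 'xyz': array([0.33780472, 0.01556736, 1.24540718]), 'attitude': array([ 0.70528325,  0.05574704, -0.07331257, -0.70291755])}
wrist {'camera_matrix': array([[276.0298859 ,   0.        , 254.37926654],
       [  0.        , 276.0298859 , 194.0791715 ],
       [  0.        ,   0.        ,   1.        ]]), 'xyz': array([ 0.22400826, -0.53333532,  0.37195599]), 'attitude': array([ 0.7941538 , -0.1039619 ,  0.07842646, -0.5936    ])}
{'t': 0.1, 'joint_positions': array([-1.42359307e+00,  3.13939096e-01,  4.50992085e-02,  1.30362623e+00,
        1.06527581e-05,  1.43119152e+00]), 'joint_velocities': array([-0.00154779, -0.00235328,  0.00196196,  0.00065221,  0.00041306,
       -0.00011652]), 'effort': array([ 2.37216896e-03, -4.81726813e+01,  2.99242687e+01,  1.27151681e-02,
       -1.60200570e-04,  2.99799055e-06]), 'position': array([ 0.16258563, -0.55105251,  0.23049292]), 'eef_rot': array([ 0.10046436,  0.69984979,  0.1016451 , -0.69984674]), 'force': array([0.47186092, 0.02191009, 0.77676626]), 'moment': array([-2.52436177e-02,  3.64531234e-06, -8.07794134e-04]), 'finger_gap': 0.08489622179138585}
```

View pics/scene0.png

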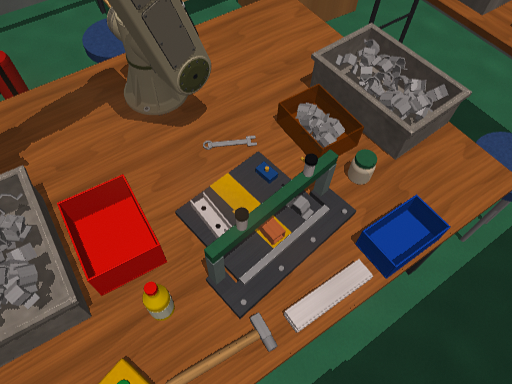

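View pics/top0.png

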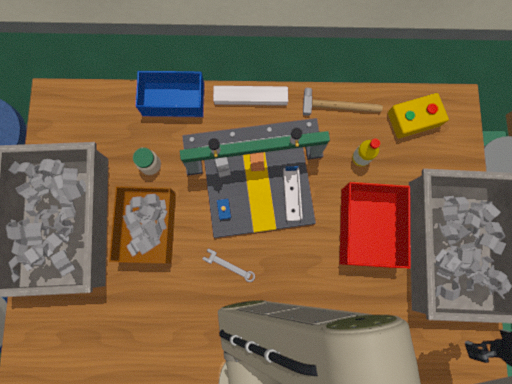

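The scene view shows the tube and clamp under the beam (~(272,232) and ~(300,207)) and the red bin on the robot's right. The top view shows the bracket at (292,195), with its tab towards the beam. I'll zoom in on both.

```bash
cat > h.py <<'E'
import cv2, numpy as np
from scipy.spatial.transform import Rotation as R
def rot(q): return R.from_quat([q[1],q[2],q[3],q[0]])
def ray(cm,uv):
    K=cm["camera_matrix"]; uv=np.atleast_2d(np.array(uv,float))
    d=np.c_[(uv[:,0]-K[0,2])/K[0,0],-(uv[:,1]-K[1,2])/K[1,1],-np.ones(len(uv))]
    return rot(cm["attitude"]).apply(d)
def onz(cm,uv,z):
    d=ray(cm,uv); o=np.array(cm["xyz"]); return o+d*((z-o[2])/d[:,2])[:,None]
def proj(cm,p):
    p=np.atleast_2d(p); c=rot(cm["attitude"]).inv().apply(p-cm["xyz"]); K=cm["camera_matrix"]
    return np.c_[K[0,2]-K[0,0]*c[:,0]/c[:,2],K[1,2]+K[1,1]*c[:,1]/c[:,2]]
def tri(c1,u1,c2,u2):
    d1,d2=ray(c1,u1)[0],ray(c2,u2)[0]; o1,o2=np.array(c1["xyz"]),np.array(c2["xyz"])
    s=np.linalg.lstsq(np.c_[d1,-d2],o2-o1,rcond=None)[0]
    a,b=o1+s[0]*d1,o2+s[1]*d2; return (a+b)/2,np.linalg.norm(a-b)
E
python3 - <<'E'
import cv2,numpy as np
from h import *
from rig import camera_model
a=cv2.imread("pics/top0.png");b=cv2.imread("pics/scene0.png")
A=cv2.resize(a[110:250,170:335],None,fx=2.4*1,fy=2.4,interpolation=cv2.INTER_CUBIC)
B=cv2.resize(b[150:320,175:365],None,fx=2.1,fy=2.1,interpolation=cv2.INTER_CUBIC)
H=max(len(A),len(B)); pad=lambda i:cv2.copyMakeBorder(i,0,H-len(i),0,0,cv2.BORDER_CONSTANT)
c=np.hstack([pad(A),pad(B)]);print(A.shape,B.shape,c.shape);cv2.imwrite("pics/crop0.png",c)
t=camera_model("top");hsv=cv2.cvtColor(a,cv2.COLOR_BGR2HSV)
m=cv2.inRange(hsv,(20,150,100),(30,255,255)); m[:,:230]=0;m[:,290:]=0;m[:120]=0;m[245:]=0
for n,l,h,roi,z in(("yellow",(20,150,80),(30,255,255),(165,245,235,285),.02),("red",(0,180,60),(6,255,255),(175,275,335,420),.11),("blue",(100,120,40),(125,255,255),(190,225,210,240),.022+.02),("tab",(100,120,40),(125,255,255),(155,190,275,305),.07),("cu",(5,90,60),(15,255,255),(145,175,245,270),.054)):
    m=np.zeros(a.shape[:2],np.uint8);r=roi;m[r[0]:r[1],r[2]:r[3]]=cv2.inRange(hsv,l,h)[r[0]:r[1],r[2]:r[3]]
    cs=cv2.findContours(m,0,2)[0]
    if not cs: print(n,"none");continue
    k=max(cs,key=cv2.contourArea);bx=cv2.boxPoints(cv2.minAreaRect(k));print(n,cv2.contourArea(k),bx.round(1).tolist(),onz(t,bx,z).round(4)[:,:2].tolist())
E
```

```text
(336, 396, 3) (357, 399, 3) (357, 795, 3)
yellow 1329.5 [[243.89999389648438, 165.1999969482422], [266.29998779296875, 162.0], [275.8999938964844, 229.0], [253.5, 232.1999969482422]] [[0.6502, 0.0433], [0.6613, -0.0278], [0.4479, -0.0573], [0.4378, 0.0118]]
red 5564.0 [[338.8999938964844, 266.1000061035156], [341.29998779296875, 181.5], [412.3999938964844, 183.60000610351562], [410.0, 268.1000061035156]] [[0.3359, -0.2295], [0.5799, -0.245], [0.5752, -0.4556], [0.3304, -0.4319]]
blue 203.5 [[216.10000610351562, 199.8000030517578], [227.6999969482422, 198.1999969482422], [230.5, 217.8000030517578], [218.89999389648438, 219.39999389648438]] [[0.5347, 0.1267], [0.54, 0.0913], [0.4796, 0.0818], [0.4744, 0.1169]]
tab 31.0 [[286.0, 166.0], [297.0, 166.0], [297.0, 170.0], [286.0, 170.0]] [[0.6358, -0.0863], [0.6361, -0.1199], [0.6235, -0.1198], [0.6233, -0.0862]]
cu 197.0 [[249.60000610351562, 152.89999389648438], [262.29998779296875, 151.8000030517578], [263.8999938964844, 169.60000610351562], [251.1999969482422, 170.6999969482422]] [[0.6808, 0.0251], [0.6848, -0.0141], [0.6281, -0.0192], [0.6242, 0.0197]]
```

View pics/crop0.png

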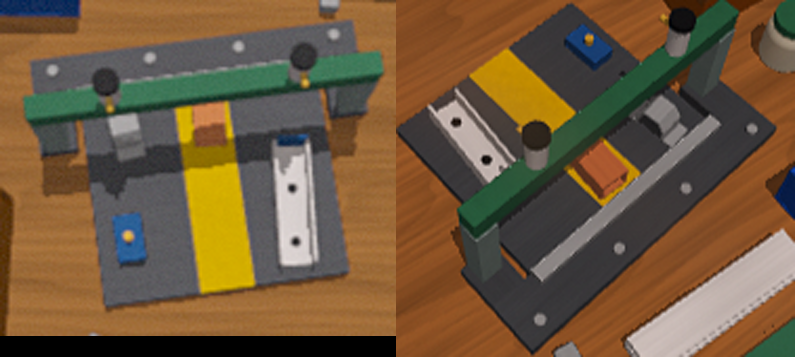

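Run:
```python
import cv2,numpy as np
from h import *
from rig import camera_model,read_state
a=cv2.imread("pics/top0.png");b=cv2.imread("pics/scene0.png")
t=camera_model("top");s=camera_model("scene")
yaw=.142;o=np.array([.710,.0154]);c,sn=np.cos(yaw),np.sin(yaw)
J=lambda x,y,z:np.array([o[0]+c*x-sn*y,o[1]+sn*x+c*y,z])
P=[J(-.27,-.16,.02),J(-.27,.16,.02),J(0,-.16,.035),J(0,.16,.035),J(-.06,.21,.15),J(-.06,-.21,.15),J(-.03,.21,.186),J(-.03,-.21,.186),J(0,-.035,.02),J(0,.035,.02),J(-.06,-.21,.186),J(-.06,.21,.186)]
def crop(im,cm,x0,y0,w,h,f):
    C=cv2.resize(im[y0:y0+h,x0:x0+w],None,fx=f,fy=f,interpolation=cv2.INTER_CUBIC)
    for p in proj(cm,np.array(P)):
        cv2.circle(C,tuple(int(v) for v in ((p-[x0,y0]+.5)*f)),2,(255,0,255),-1)
    return C
A=crop(b,s,245,185,75,70,8);cv2.imwrite("pics/c1.png",A)
B=crop(b,s,170,140,190,185,2);C=crop(a,t,175,115,160,125,2)
D=crop(a,t,205,145,70,35,8)
W=np.zeros((600,800,3),np.uint8)
W[:560,:600]=A[:560,:600];cv2.imwrite("pics/c1.png",A)
E=np.zeros((600,800,3),np.uint8);E[:280,:560]=D;E[285:535,:320]=C;E[285:285+300,330:710]=B[:300];cv2.imwrite("pics/c2.png",E)
r=rot(read_state()["eef_rot"]);print(r.as_matrix().round(3));print(r.inv().apply(np.array(camera_model("wrist")["xyz"])-read_state()["position"]))
```

```text
[[-0.     0.283 -0.959]
 [ 0.002 -0.959 -0.283]
 [-1.    -0.002 -0.   ]]
[-0.14144798  0.00014882 -0.06396004]
```

View pics/c1.png

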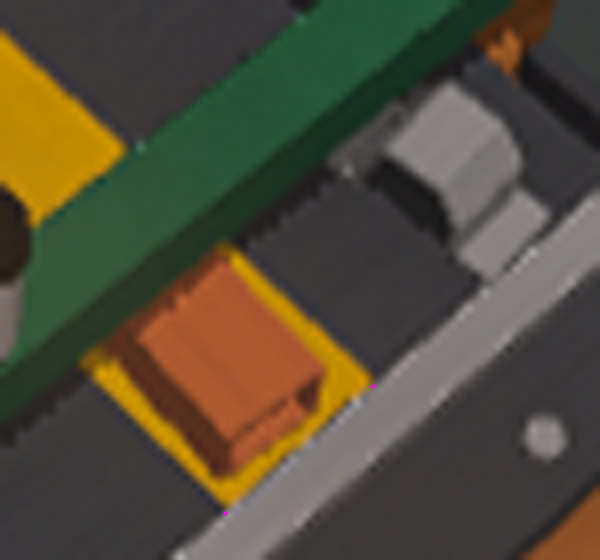

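View pics/c2.png

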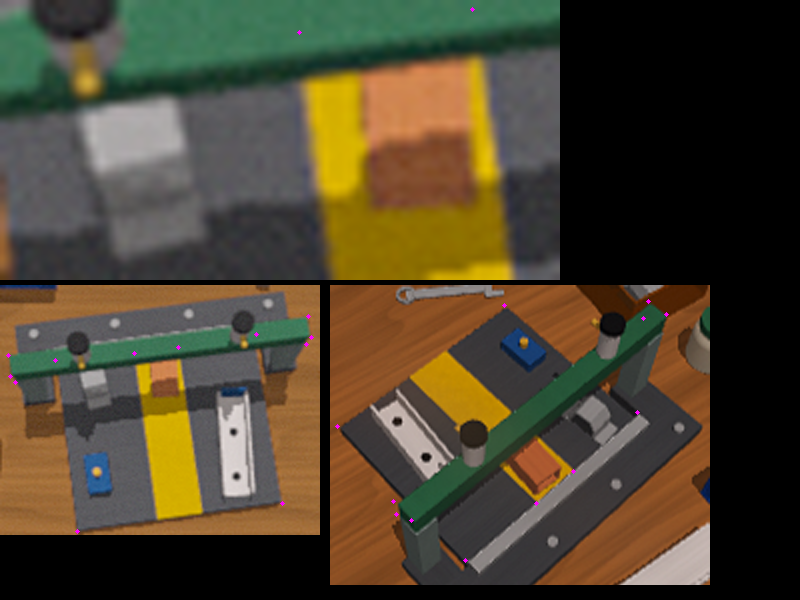

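Overlay of my jig estimate (stop face middle at 0.710, 0.015, yaw 0.142) lands on the stripe/stop corners and bed corners to within about 1 px. The tube's corners are at (322,372), (230,437) and (140,335) in the 8x crop. The clamp's stop-side ear is at (490,278)/(549,213).

```bash
cat >> h.py <<'E'
YAW=.142;O=np.array([.710,.0154,0]);RJ=R.from_euler('z',YAW)
def j2w(p): return RJ.apply(np.atleast_2d(p))+O
def w2j(p): return RJ.inv().apply(np.atleast_2d(p)-O)
def pose(x,y,z,tilt,roll=0,yaw=0):
    """tool at jig x,y,z(mm) of GRASP point; tilt deg from vertical, pointing forward; roll 0: jaws along y, camera back/low; 180: camera front/up"""
    t=np.radians(tilt);X=np.array([np.sin(t),0,-np.cos(t)]);s=1 if roll==0 else -1
    Z=s*np.array([np.cos(t),0,np.sin(t)]);Y=np.cross(Z,X)
    r=RJ*R.from_euler('z',yaw,degrees=True)*R.from_matrix(np.c_[X,Y,Z])
    g=j2w(np.array([x,y,z])/1000)[0]
    return g+r.as_matrix()[:,0]*.019,r
def rel(cur,tgt):
    "shift mm (tool axes of cur), rotvec deg"
    (p0,r0),(p1,r1)=cur,tgt
    return (r0.inv().apply(p1-p0)*1000).round(1),np.degrees((r0.inv()*r1).as_rotvec()).round(1)
E
python3 - <<'E'
from h import *
from rig import camera_model,read_state
t=camera_model("top");s=camera_model("scene")
f=lambda l,ox,oy:(np.array(l)+.5)/8-.5+[ox,oy]
S=lambda l,z:(w2j(onz(s,f(l,245,185),z))*1000).round(0)[:,:2].tolist()
T=lambda l,z:(w2j(onz(t,f(l,205,145),z))*1000).round(0)[:,:2].tolist()
print("tube",S([[322,372],[230,437],[140,335],[222,258]],.054),T([[365,135],[468,130]],.054),T([[372,208],[472,203]],.02))
print("ear stop",S([[490,278],[549,213],[458,245],[515,185]],.024),"ear rob",S([[345,172]],.024),T([[115,255],[205,238],[108,203],[190,190]],.024))
print("arch",S([[388,150],[455,85],[520,150],[447,205]],.056),T([[90,165],[185,150],[82,110],[175,98]],.056))
bb=cv2.imread("pics/top0.png");g=cv2.cvtColor(bb,cv2.COLOR_BGR2GRAY);h=cv2.cvtColor(bb,cv2.COLOR_BGR2HSV)
m=((g>170)&(h[...,1]<60)).astype(np.uint8);m[:,:270]=0;m[:,310:]=0;m[:155]=0;m[235:]=0
k=max(cv2.findContours(m,0,2)[0],key=cv2.contourArea);bx=cv2.boxPoints(cv2.minAreaRect(k));print(bx,(w2j(onz(t,bx,.05))*1000).round(0).tolist())
st=read_state();cur=(st["position"],rot(st["eef_rot"]))
print(rel(cur,pose(-150,0,150,20,0)), pose(-150,0,150,20,0)[0])
print("bin",w2j([[.455,-.34,0]]))
E
```

```text
tube [[-5.0, 11.0], [-9.0, -27.0], [-55.0, -24.0], [-58.0, 17.0]] [[-55.0, 16.0], [-58.0, -24.0]] [[-76.0, 16.0], [-79.0, -24.0]]
ear stop [[-1.0, 93.0], [-5.0, 127.0], [-17.0, 94.0], [-20.0, 126.0]] ear rob [[-64.0, 86.0]] [[-82.0, 119.0], [-80.0, 83.0], [-61.0, 119.0], [-60.0, 86.0]]
arch [[-49.0, 87.0], [-52.0, 123.0], [-19.0, 121.0], [-21.0, 87.0]] [[-53.0, 122.0], [-52.0, 85.0], [-31.0, 123.0], [-31.0, 86.0]]
[[283.85995 174.75874]
 [296.43582 173.97276]
 [299.24905 218.98445]
 [286.6732  219.77043]] [[-110.0, -82.0, 50.0], [-113.0, -121.0, 50.0], [-252.0, -107.0, 50.0], [-249.0, -69.0, 50.0]]
(array([  99.2, -409. , -543.3]), array([-169.2,   -2.3,   29.8])) [ 0.56794274 -0.00490882  0.13214584]
bin [[-0.30273078 -0.31573444  0.        ]]
```

Tube: centre about (-42,-5) mm in jig axes, yaw -5°. Clamp: centre (-42,105), yaw +6°. Both match the given sizes. The bracket's centre is near (-180,-95), yaw about -5°. I'm starting the first move.

```bash
cat >> h.py <<'E'
def plan(*ps,cur=None):
    from rig import read_state
    st=read_state();c=cur or (st["position"],rot(st["eef_rot"]))
    j=w2j(c[0]-c[1].as_matrix()[:,0]*.019)[0]*1000
    print("t",st["t"],"grasp jig",j.round(1),"q",st["joint_positions"].round(2),"F",st["force"].round(1),"gap",st["finger_gap"].round(4))
    for p in ps: print(p,*[v.tolist() for v in rel(c,pose(*p))])
E
python3 - <<'E'
from h import *
plan((-320,-230,240,0,0,-88))
plan((-165,-6,165,45,0,-5),cur=pose(-320,-230,240,0,0,-88))
plan((-48,-5,47,45,0,-5),cur=pose(-165,-6,165,45,0,-5))
E
```

```text
Traceback (most recent call last):
  File "h.py", line 35, in plan
    print("t",st["t"],"grasp jig",j.round(1),"q",st["joint_positions"].round(2),"F",st["force"].round(1),"gap",st["finger_gap"].round(4))
                                                                                                               ^^^^^^^^^^^^^^^^^^^^^^
AttributeError: 'float' object has no attribute 'round'
```

```bash
sed -i 's/st\["finger_gap"\].round(4)/round(st["finger_gap"],4)/' h.py
python3 - <<'E'
from h import *
plan((-320,-230,240,0,0,-88))
plan((-165,-6,165,45,0,-5),cur=pose(-320,-230,240,0,0,-88))
plan((-48,-5,47,45,0,-5),cur=pose(-165,-6,165,45,0,-5))
E
```

```text
t 0.1 grasp jig [-622.1 -483.3  249.5] q [-1.42  0.31  0.05  1.3   0.    1.43] F [0.5 0.  0.8] gap 0.0849
(-320, -230, 240, 0, 0, -88) [9.9, -207.0, -335.5] [-83.7, -0.1, 0.1]
t 0.1 grasp jig [-320. -230.  240.] q [-1.42  0.31  0.05  1.3   0.    1.43] F [0.5 0.  0.8] gap 0.0849
(-165, -6, 165, 45, 0, -5) [69.4, 176.1, -216.8] [-78.4, -36.7, 32.5]
t 0.1 grasp jig [-165.   -6.  165.] q [-1.42  0.31  0.05  1.3   0.    1.43] F [0.5 0.  0.8] gap 0.0849
(-48, -5, 47, 45, 0, -5) [165.8, 11.2, -1.1] [0.0, 0.0, 0.0]
```

Emit:
{"method": "play_rows", "body": {
  "steps": [
    {"x":2,"y":-26,"z":-42,"rx":-10.5,"fingers":1},
    {"x":4,"y":-52,"z":-84,"rx":-21,"fingers":1},
    {"x":5,"y":-78,"z":-126,"rx":-31.5,"fingers":1},
    {"x":6,"y":-104,"z":-168,"rx":-42,"fingers":1},
    {"x":8,"y":-130,"z":-210,"rx":-52.5,"fingers":1},
    {"x":9,"y":-156,"z":-252,"rx":-63,"fingers":1},
    {"x":10,"y":-182,"z":-294,"rx":-73.5,"fingers":1},
    {"x":10,"y":-207,"z":-335,"rx":-83.7,"fingers":1}
  ]
}}

```text
schema error: expected keys rx, ry, rz, x, y, z, fingers
```

```bash
python3 -c "
from h import *
plan((-165,-6,165,45,0,-5))"
```

```text
t 0.1 grasp jig [-622.1 -483.3  249.5] q [-1.42  0.31  0.05  1.3   0.    1.43] F [0.5 0.  0.8] gap 0.0849
(-165, -6, 165, 45, 0, -5) [79.7, -403.1, -534.2] [-154.8, -7.6, 64.1]
```

Emit:
{"method": "play_rows", "body": {
  "steps": [
    {"x":2,"y":-26,"z":-42,"rx":-10.5,"ry":0,"rz":0,"fingers":1},
    {"x":4,"y":-52,"z":-84,"rx":-21,"ry":0,"rz":0,"fingers":1},
    {"x":5,"y":-78,"z":-126,"rx":-31.5,"ry":0,"rz":0,"fingers":1},
    {"x":6,"y":-104,"z":-168,"rx":-42,"ry":0,"rz":0,"fingers":1},
    {"x":8,"y":-130,"z":-210,"rx":-52.5,"ry":0,"rz":0,"fingers":1},
    {"x":9,"y":-156,"z":-252,"rx":-63,"ry":0,"rz":0,"fingers":1},
    {"x":10,"y":-182,"z":-294,"rx":-73.5,"ry":0,"rz":0,"fingers":1},
    {"x":10,"y":-207,"z":-335,"rx":-83.7,"ry":0,"rz":0,"fingers":1}
  ]
}}

```text
t: 1.1
position: [0.4261, -0.2567, 0.2209]
eef_rot: [0.543, 0.452, 0.544, -0.452]
force: [1.2, -1.1, 0.2]
finger_gap: 0.0854
```

```bash
python3 -c "
from h import *
plan((-165,-6,165,45,0,-5))"
```

```text
t 1.1 grasp jig [-319.5 -229.2  239.9] q [-0.7   0.17 -0.17  1.23 -0.    0.68] F [ 1.2 -1.1  0.2] gap 0.0854
(-165, -6, 165, 45, 0, -5) [69.4, 176.9, -215.0] [-78.1, -36.8, 32.3]
```

Emit:
{"method": "play_rows", "body": {
  "steps": [
    {"x":6,"y":22,"z":-27,"rx":-9,"ry":-4.3,"rz":3.7,"fingers":1},
    {"x":12,"y":44,"z":-54,"rx":-18,"ry":-8.5,"rz":7.5,"fingers":1},
    {"x":20,"y":66,"z":-81,"rx":-27,"ry":-12.7,"rz":11.2,"fingers":1},
    {"x":30,"y":88,"z":-108,"rx":-36,"ry":-17,"rz":15,"fingers":1},
    {"x":40,"y":110,"z":-135,"rx":-45,"ry":-21.2,"rz":18.7,"fingers":1},
    {"x":50,"y":132,"z":-162,"rx":-54,"ry":-25.5,"rz":22.4,"fingers":1},
    {"x":60,"y":154,"z":-189,"rx":-63,"ry":-29.7,"rz":26.1,"fingers":1},
    {"x":69,"y":177,"z":-215,"rx":-72,"ry":-34,"rz":29.8,"fingers":1}
  ]
}}

```text
t: 2.1
position: [0.5614, -0.0139, 0.1519]
eef_rot: [0.914, 0.028, 0.404, -0.016]
force: [0.9, -0.1, -0.6]
finger_gap: 0.0852
```

```bash
python3 -c "
from h import *
plan((-165,-6,165,45,0,-5),(-130,-5,128,45,0,-5),(-48,-5,47,45,0,-5))"
```

```text
t 2.1 grasp jig [-163.9   -6.   165.9] q [-0.26 -0.11 -0.95  0.    0.16 -0.13] F [ 0.9 -0.1 -0.6] gap 0.0852
(-165, -6, 165, 45, 0, -5) [-0.1, 0.7, -0.6] [-6.0, -2.7, 2.7]
(-130, -5, 128, 45, 0, -5) [50.4, 7.1, -0.3] [-6.0, -2.7, 2.7]
(-48, -5, 47, 45, 0, -5) [164.9, 19.9, 4.5] [-6.0, -2.7, 2.7]
```

Emit:
{"method": "play_rows", "body": {
  "steps": [
    {"x":10,"y":1.5,"z":0,"rx":-6,"ry":-2.7,"rz":2.7,"fingers":1},
    {"x":30,"y":4,"z":0,"rx":-6,"ry":-2.7,"rz":2.7,"fingers":1},
    {"x":50,"y":7,"z":0,"rx":-6,"ry":-2.7,"rz":2.7,"fingers":1},
    {"x":75,"y":10,"z":1,"rx":-6,"ry":-2.7,"rz":2.7,"fingers":1},
    {"x":100,"y":12.5,"z":2,"rx":-6,"ry":-2.7,"rz":2.7,"fingers":1},
    {"x":125,"y":15,"z":3,"rx":-6,"ry":-2.7,"rz":2.7,"fingers":1},
    {"x":147,"y":18,"z":4,"rx":-6,"ry":-2.7,"rz":2.7,"fingers":1},
    {"x":165,"y":20,"z":4.5,"rx":-6,"ry":-2.7,"rz":2.7,"fingers":1}
  ]
}}

```text
t: 3.1
position: [0.677, 0.0028, 0.0323]
eef_rot: [0.923, -0.009, 0.384, 0.024]
force: [0.7, 0.7, -0.5]
finger_gap: 0.0852
```

```bash
python3 -c "
from h import *
plan((-48,-5,47,45,0,-5))"
```

```text
t 3.1 grasp jig [-47.8  -6.6  45.8] q [-0.19  0.36 -0.9  -0.45  0.17 -0.17] F [ 0.7  0.7 -0.5] gap 0.0852
(-48, -5, 47, 45, 0, -5) [-1.1, 1.6, 0.6] [-0.3, -0.2, 0.1]
```

Emit:
{"method": "play_rows", "body": {
  "steps": [
    {"x":0,"y":1,"z":0,"rx":0,"ry":0,"rz":0,"fingers":0},
    {"x":0,"y":1,"z":0,"rx":0,"ry":0,"rz":0,"fingers":0},
    {"x":0,"y":1,"z":0,"rx":0,"ry":0,"rz":0,"fingers":0},
    {"x":0,"y":1,"z":0,"rx":0,"ry":0,"rz":0,"fingers":0},
    {"x":0,"y":1,"z":0,"rx":0,"ry":0,"rz":0,"fingers":0},
    {"x":0,"y":1,"z":0,"rx":0,"ry":0,"rz":0,"fingers":0},
    {"x":-10,"y":1,"z":0,"rx":0,"ry":0,"rz":0,"fingers":0},
    {"x":-25,"y":1,"z":0,"rx":0,"ry":0,"rz":0,"fingers":0}
  ]
}}

```text
t: 4.1
position: [0.6583, 0.0028, 0.0509]
eef_rot: [0.923, -0.009, 0.384, 0.024]
force: [-0.4, 0.4, -1.9]
finger_gap: 0.0412
```

```bash
python3 -c "
from h import *
plan((-48,-5,47,45,0,-5),(-165,-6,165,45,0,-5),(-290,-150,220,0,0,-45))
from rig import *
cv2.imwrite('pics/w1.png',np.hstack([grab_frame('scene')[140:330,170:370],grab_frame('wrist')[::2,::2][:190]]))"
```

```text
t 4.1 grasp jig [-66.3  -4.   64.4] q [-0.2   0.29 -0.93 -0.41  0.18 -0.18] F [-0.4  0.4 -1.9] gap 0.0412
(-48, -5, 47, 45, 0, -5) [25.2, 0.7, 0.8] [-0.3, -0.2, 0.1]
(-165, -6, 165, 45, 0, -5) [-140.6, -10.8, 1.4] [-0.3, -0.2, 0.1]
(-290, -150, 220, 0, 0, -45) [-263.7, -165.6, -52.0] [37.6, 42.9, -15.6]
```

View pics/w1.png

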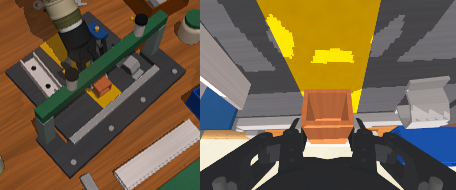

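Emit:
{"method": "play_rows", "body": {
  "steps": [
    {"x":-40,"y":-3,"z":0,"rx":0,"ry":0,"rz":0,"fingers":0},
    {"x":-85,"y":-6,"z":0,"rx":0,"ry":0,"rz":0,"fingers":0},
    {"x":-130,"y":-10,"z":0,"rx":0,"ry":0,"rz":0,"fingers":0},
    {"x":-157,"y":-40,"z":-10,"rx":6.5,"ry":7.5,"rz":-2.7,"fingers":0},
    {"x":-184,"y":-72,"z":-20,"rx":13,"ry":15,"rz":-5.4,"fingers":0},
    {"x":-210,"y":-103,"z":-30,"rx":19.5,"ry":22.3,"rz":-8.1,"fingers":0},
    {"x":-237,"y":-134,"z":-41,"rx":26,"ry":29.7,"rz":-10.8,"fingers":0},
    {"x":-264,"y":-166,"z":-52,"rx":32.4,"ry":37,"rz":-13.5,"fingers":0}
  ]
}}

```text
t: 5.2
position: [0.4443, -0.1755, 0.2026]
eef_rot: [0.718, 0.194, 0.64, -0.193]
force: [0.5, -0.7, -2.3]
finger_gap: 0.0412
```

```bash
python3 -c "
from h import *
j=w2j([[.49,-.345,0],[.41,-.335,0]])[:,:2]*1000
print(j)
plan((*j[0],190,0,0,-45),(*j[0],85,0,0,-45))"
```

```text
[[-268.79066969 -325.63743011]
 [-346.57023141 -304.41621951]]
t 5.2 grasp jig [-292.  -150.6  221.5] q [-0.57  0.05 -0.36  1.06  0.03 -0.01] F [ 0.5 -0.7 -2.3] gap 0.0412
(np.float64(-268.79066969175386), np.float64(-325.6374301069495), 190, 0, 0, -45) [41.0, -121.0, 124.4] [5.0, 5.9, -2.1]
(np.float64(-268.79066969175386), np.float64(-325.6374301069495), 85, 0, 0, -45) [145.3, -124.4, 113.5] [5.0, 5.9, -2.1]
```

Emit:
{"method": "play_rows", "body": {
  "steps": [
    {"x":10,"y":-45,"z":40,"rx":5,"ry":5.9,"rz":-2,"fingers":0},
    {"x":20,"y":-85,"z":82,"rx":5,"ry":5.9,"rz":-2,"fingers":0},
    {"x":41,"y":-121,"z":124,"rx":5,"ry":5.9,"rz":-2,"fingers":0},
    {"x":90,"y":-123,"z":119,"rx":5,"ry":5.9,"rz":-2,"fingers":0},
    {"x":135,"y":-124,"z":114,"rx":5,"ry":5.9,"rz":-2,"fingers":0},
    {"x":145,"y":-124,"z":113,"rx":5,"ry":5.9,"rz":-2,"fingers":0},
    {"x":145,"y":-124,"z":113,"rx":5,"ry":5.9,"rz":-2,"fingers":1},
    {"x":145,"y":-124,"z":113,"rx":5,"ry":5.9,"rz":-2,"fingers":1}
  ]
}}

```text
t: 6.2
position: [0.4926, -0.3445, 0.0677]
eef_rot: [0.674, 0.222, 0.669, -0.222]
force: [0.0, 0.0, 0.4]
finger_gap: 0.0758
```

```bash
python3 -c "
from h import *
p=pose(-268.8,-325.6,85,0,0,-45)
plan((-268.8,-325.6,215,0,0,-45),(-240,-60,230,0,0,-10),(-165,95,165,45,0,6))
plan((-165,95,165,45,0,6),cur=pose(-240,-60,230,0,0,-10))"
```

```text
t 6.2 grasp jig [-266.3 -325.5   86.7] q [-0.75  0.45 -0.16  0.95  0.   -0.11] F [0.  0.  0.4] gap 0.0758
(-268.8, -325.6, 215, 0, 0, -45) [-128.3, -1.6, -1.0] [0.2, 0.4, -0.1]
(-240, -60, 230, 0, 0, -10) [-143.8, 207.3, -167.5] [-34.8, 0.4, -0.0]
(-165, 95, 165, 45, 0, 6) [-84.2, 380.4, -215.4] [-48.0, -41.6, 19.9]
t 6.2 grasp jig [-240.  -60.  230.] q [-0.75  0.45 -0.16  0.95  0.   -0.11] F [0.  0.  0.4] gap 0.0758
(-165, 95, 165, 45, 0, 6) [59.4, 169.4, 59.9] [-15.2, -44.7, 6.3]
```

Emit:
{"method": "play_rows", "body": {
  "steps": [
    {"x":-30,"y":0,"z":0,"rx":0,"ry":0,"rz":0,"fingers":1},
    {"x":-80,"y":0,"z":0,"rx":0,"ry":0,"rz":0,"fingers":1},
    {"x":-128,"y":0,"z":0,"rx":0,"ry":0,"rz":0,"fingers":1},
    {"x":-131,"y":38,"z":-31,"rx":-7,"ry":0,"rz":0,"fingers":1},
    {"x":-134,"y":80,"z":-65,"rx":-14,"ry":0,"rz":0,"fingers":1},
    {"x":-137,"y":122,"z":-99,"rx":-21,"ry":0,"rz":0,"fingers":1},
    {"x":-140,"y":164,"z":-133,"rx":-28,"ry":0,"rz":0,"fingers":1},
    {"x":-144,"y":207,"z":-167,"rx":-35,"ry":0,"rz":0,"fingers":1}
  ]
}}

```text
t: 7.2
position: [0.481, -0.0764, 0.2123]
eef_rot: [0.71, 0.009, 0.704, -0.009]
force: [0.5, -0.3, -0.0]
finger_gap: 0.0856
```

Emit:
{"method": "play_rows", "body": {
  "steps": [
    {"x":0,"y":21,"z":7.5,"rx":-1.9,"ry":-5.6,"rz":0.8,"fingers":1},
    {"x":5,"y":42,"z":15,"rx":-3.8,"ry":-11.2,"rz":1.6,"fingers":1},
    {"x":12,"y":63,"z":22.5,"rx":-5.7,"ry":-16.8,"rz":2.4,"fingers":1},
    {"x":21,"y":85,"z":30,"rx":-7.6,"ry":-22.4,"rz":3.2,"fingers":1},
    {"x":30,"y":106,"z":37.5,"rx":-9.5,"ry":-28,"rz":4,"fingers":1},
    {"x":39,"y":127,"z":45,"rx":-11.4,"ry":-33.6,"rz":4.8,"fingers":1},
    {"x":49,"y":148,"z":52.5,"rx":-13.3,"ry":-39.2,"rz":5.6,"fingers":1},
    {"x":59,"y":169,"z":60,"rx":-15.2,"ry":-44.7,"rz":6.3,"fingers":1}
  ]
}}

```text
t: 8.2
position: [0.5468, 0.0901, 0.1546]
eef_rot: [0.919, -0.048, 0.374, 0.116]
force: [1.8, -0.0, -0.6]
finger_gap: 0.0861
```

```bash
python3 -c "
from h import *
from rig import *
plan((-165,95,165,45,0,6),(-46,104,47,45,0,6))
w=camera_model('wrist');im=grab_frame('wrist')
P=j2w(np.array([[-80,83,24],[-80,119,24],[-50,105,56],[-42,105,20]])/1e3)
for p in proj(w,P): cv2.circle(im,tuple(int(v) for v in p),2,(255,0,255),-1)
cv2.imwrite('pics/w2.png',np.hstack([im,grab_frame('top')[150:290,330:420].repeat(2,0).repeat(2,1)[:280] if 0 else cv2.copyMakeBorder(cv2.resize(grab_frame('top')[170:280,330:420],None,fx=3,fy=3),0,54,0,0,0)]))"
```

```text
t 8.2 grasp jig [-164.5   95.6  167.8] q [-0.13 -0.13 -1.02 -0.07  0.27 -0.27] F [ 1.8 -0.  -0.6] gap 0.0861
(-165, 95, 165, 45, 0, 6) [1.6, -0.6, -2.7] [0.3, 0.7, -0.1]
(-46, 104, 47, 45, 0, 6) [169.3, -4.4, -3.9] [0.3, 0.7, -0.1]
```

View pics/w2.png

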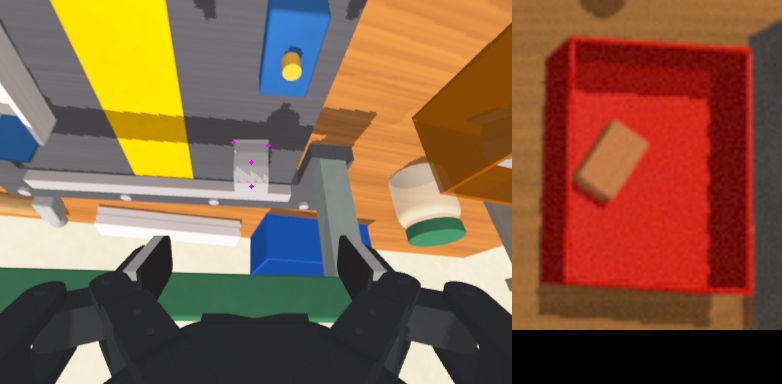

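The tube lies in the bin (7 views so far), and the predicted clamp corners land on the clamp's ear at (235,142)/(268,146). Approaching the clamp.

Emit:
{"method": "play_rows", "body": {
  "steps": [
    {"x":15,"y":0,"z":-1,"rx":0.3,"ry":0.7,"rz":0,"fingers":1},
    {"x":40,"y":-1,"z":-2,"rx":0.3,"ry":0.7,"rz":0,"fingers":1},
    {"x":70,"y":-2,"z":-3,"rx":0.3,"ry":0.7,"rz":0,"fingers":1},
    {"x":100,"y":-3,"z":-4,"rx":0.3,"ry":0.7,"rz":0,"fingers":1},
    {"x":130,"y":-4,"z":-4,"rx":0.3,"ry":0.7,"rz":0,"fingers":1},
    {"x":153,"y":-4,"z":-4,"rx":0.3,"ry":0.7,"rz":0,"fingers":1},
    {"x":169,"y":-4,"z":-4,"rx":0.3,"ry":0.7,"rz":0,"fingers":1},
    {"x":169,"y":-4,"z":-4,"rx":0.3,"ry":0.7,"rz":0,"fingers":1}
  ]
}}

```text
t: 9.3
position: [0.6622, 0.1142, 0.0301]
eef_rot: [0.915, -0.046, 0.384, 0.114]
force: [-0.5, 0.6, 1.0]
finger_gap: 0.0855
```

```bash
python3 -c "
from h import *
plan((-46,104,46,45,0,6))"
```

```text
t 9.3 grasp jig [-46.6 103.2  43.7] q [-0.04  0.36 -0.9  -0.44  0.2  -0.2 ] F [-0.5  0.6  1. ] gap 0.0855
(-46, 104, 46, 45, 0, 6) [-1.2, 0.7, 2.3] [-0.1, -0.5, -0.1]
```

Emit:
{"method": "play_rows", "body": {
  "steps": [
    {"x":-1,"y":1,"z":2,"rx":0,"ry":0,"rz":0,"fingers":0},
    {"x":-1,"y":1,"z":2,"rx":0,"ry":0,"rz":0,"fingers":0},
    {"x":-1,"y":1,"z":2,"rx":0,"ry":0,"rz":0,"fingers":0},
    {"x":-1,"y":1,"z":2,"rx":0,"ry":0,"rz":0,"fingers":0},
    {"x":-1,"y":1,"z":2,"rx":0,"ry":0,"rz":0,"fingers":0},
    {"x":-1,"y":1,"z":2,"rx":0,"ry":0,"rz":0,"fingers":0},
    {"x":-10,"y":1,"z":2,"rx":0,"ry":0,"rz":0,"fingers":0},
    {"x":-25,"y":1,"z":2,"rx":0,"ry":0,"rz":0,"fingers":0}
  ]
}}

```text
t: 10.3
position: [0.6426, 0.1116, 0.0477]
eef_rot: [0.915, -0.046, 0.385, 0.115]
force: [-0.6, -0.7, -1.6]
finger_gap: 0.0347
```

```bash
python3 -c "
from h import *
plan((-150,96,150,45,0,6),(-240,-60,230,0,0,-10))
plan((-346,-304,210,0,0,-45),(-346,-304,85,0,0,-45),cur=pose(-240,-60,230,0,0,-10))"
```

```text
t 10.3 grasp jig [-66.3 103.4  61.3] q [-0.05  0.29 -0.93 -0.4   0.21 -0.21] F [-0.6 -0.7 -1.6] gap 0.0347
(-150, 96, 150, 45, 0, 6) [-122.1, 1.8, 2.2] [-0.2, -0.6, -0.2]
(-240, -60, 230, 0, 0, -10) [-259.2, -143.5, -30.5] [15.1, 44.1, -6.5]
t 10.3 grasp jig [-240.  -60.  230.] q [-0.05  0.29 -0.93 -0.4   0.21 -0.21] F [-0.6 -0.7 -1.6] gap 0.0347
(-346, -304, 210, 0, 0, -45) [20.0, -258.7, -62.0] [35.0, 0.0, 0.0]
(-346, -304, 85, 0, 0, -45) [145.0, -258.7, -62.0] [35.0, 0.0, 0.0]
```

Clamp gripped (gap 34.7 mm, about 36 mm wide). Carrying it to the bin.

Emit:
{"method": "play_rows", "body": {
  "steps": [
    {"x":-40,"y":1,"z":1,"rx":0,"ry":0,"rz":0,"fingers":0},
    {"x":-80,"y":2,"z":2,"rx":0,"ry":0,"rz":0,"fingers":0},
    {"x":-122,"y":2,"z":2,"rx":0,"ry":0,"rz":0,"fingers":0},
    {"x":-150,"y":-27,"z":-4,"rx":3,"ry":8.8,"rz":-1.3,"fingers":0},
    {"x":-177,"y":-56,"z":-10,"rx":6,"ry":17.6,"rz":-2.6,"fingers":0},
    {"x":-204,"y":-85,"z":-17,"rx":9,"ry":26.4,"rz":-3.9,"fingers":0},
    {"x":-231,"y":-114,"z":-24,"rx":12,"ry":35.2,"rz":-5.2,"fingers":0},
    {"x":-259,"y":-143,"z":-30,"rx":15,"ry":44,"rz":-6.5,"fingers":0}
  ]
}}

```text
t: 11.3
position: [0.481, -0.0783, 0.2136]
eef_rot: [0.707, 0.011, 0.707, -0.013]
force: [0.6, 0.3, -2.1]
finger_gap: 0.0344
```

Emit:
{"method": "play_rows", "body": {
  "steps": [
    {"x":0,"y":-52,"z":-12,"rx":7,"ry":0,"rz":0,"fingers":0},
    {"x":0,"y":-104,"z":-25,"rx":14,"ry":0,"rz":0,"fingers":0},
    {"x":5,"y":-156,"z":-37,"rx":21,"ry":0,"rz":0,"fingers":0},
    {"x":10,"y":-208,"z":-50,"rx":28,"ry":0,"rz":0,"fingers":0},
    {"x":20,"y":-259,"z":-62,"rx":35,"ry":0,"rz":0,"fingers":0},
    {"x":70,"y":-259,"z":-62,"rx":35,"ry":0,"rz":0,"fingers":0},
    {"x":120,"y":-259,"z":-62,"rx":35,"ry":0,"rz":0,"fingers":0},
    {"x":145,"y":-259,"z":-62,"rx":35,"ry":0,"rz":0,"fingers":0}
  ]
}}

```text
t: 12.3
position: [0.4104, -0.3326, 0.0636]
eef_rot: [0.671, 0.224, 0.671, -0.223]
force: [-0.5, -0.6, -1.4]
finger_gap: 0.0347
```

```bash
python3 -c "
from h import *
plan((-346,-304,85,0,0,-45),(-346,-304,230,0,0,-45),(-190,-97,170,0,180,-5))"
```

```text
t 12.3 grasp jig [-345.9 -302.1   82.6] q [-0.83  0.34 -0.35  0.88  0.   -0.19] F [-0.5 -0.6 -1.4] gap 0.0347
(-346, -304, 85, 0, 0, -45) [-2.4, -1.5, 1.3] [0.0, -0.1, -0.1]
(-346, -304, 230, 0, 0, -45) [-147.4, -1.2, 1.0] [0.0, -0.1, -0.1]
(-190, -97, 170, 0, 180, -5) [-86.8, 255.4, -34.8] [140.0, -0.2, 0.1]
```

Emit:
{"method": "play_rows", "body": {
  "steps": [
    {"x":0,"y":0,"z":0,"rx":0,"ry":0,"rz":0,"fingers":1},
    {"x":0,"y":0,"z":0,"rx":0,"ry":0,"rz":0,"fingers":1},
    {"x":0,"y":0,"z":0,"rx":0,"ry":0,"rz":0,"fingers":1},
    {"x":-30,"y":0,"z":0,"rx":0,"ry":0,"rz":0,"fingers":1},
    {"x":-80,"y":0,"z":0,"rx":0,"ry":0,"rz":0,"fingers":1},
    {"x":-130,"y":0,"z":0,"rx":0,"ry":0,"rz":0,"fingers":1},
    {"x":-140,"y":20,"z":0,"rx":10,"ry":0,"rz":0,"fingers":1},
    {"x":-140,"y":55,"z":-7,"rx":20,"ry":0,"rz":0,"fingers":1}
  ]
}}

```text
t: 13.3
position: [0.441, -0.2873, 0.2097]
eef_rot: [0.624, 0.338, 0.617, -0.339]
force: [-0.0, -0.1, -0.0]
finger_gap: 0.0854
```

```bash
python3 -c "
from h import *
plan((-200,-97,190,0,180,-5))"
```

```text
t 13.3 grasp jig [-309.3 -261.5  228.7] q [-0.73  0.22 -0.13  1.21  0.    0.27] F [-0.  -0.1 -0. ] gap 0.0854
(-200, -97, 190, 0, 180, -5) [38.4, 167.7, -104.5] [119.6, 0.1, -0.7]
```

Emit:
{"method": "play_rows", "body": {
  "steps": [
    {"x":0,"y":20,"z":-12,"rx":10.5,"ry":0,"rz":0,"fingers":1},
    {"x":0,"y":40,"z":-25,"rx":21,"ry":0,"rz":0,"fingers":1},
    {"x":5,"y":60,"z":-38,"rx":31.5,"ry":0,"rz":0,"fingers":1},
    {"x":10,"y":80,"z":-50,"rx":42,"ry":0,"rz":0,"fingers":1},
    {"x":15,"y":100,"z":-62,"rx":52.5,"ry":0,"rz":0,"fingers":1},
    {"x":20,"y":120,"z":-75,"rx":63,"ry":0,"rz":0,"fingers":1},
    {"x":25,"y":145,"z":-90,"rx":73.5,"ry":0,"rz":0,"fingers":1},
    {"x":30,"y":168,"z":-104,"rx":84,"ry":0,"rz":0,"fingers":1}
  ]
}}

```text
t: 14.3
position: [0.5241, -0.1062, 0.1779]
eef_rot: [0.237, 0.668, 0.234, -0.665]
force: [-0.5, -0.3, -0.1]
finger_gap: 0.0854
```

```bash
python3 -c "
from h import *
plan((-200,-97,190,0,180,-5))"
```

```text
t 14.3 grasp jig [-201.3  -94.   196.9] q [-0.35  0.25 -0.17  1.14 -0.    2.11] F [-0.5 -0.3 -0.1] gap 0.0854
(-200, -97, 190, 0, 180, -5) [6.9, 3.1, 0.5] [35.7, -0.3, -0.2]
```

Emit:
{"method": "play_rows", "body": {
  "steps": [
    {"x":0,"y":1,"z":0,"rx":10,"ry":0,"rz":0,"fingers":1},
    {"x":0,"y":2,"z":0,"rx":20,"ry":0,"rz":0,"fingers":1},
    {"x":0,"y":3,"z":0,"rx":30,"ry":0,"rz":0,"fingers":1},
    {"x":0,"y":3,"z":0,"rx":35.7,"ry":0,"rz":0,"fingers":1},
    {"x":0,"y":3,"z":0,"rx":35.7,"ry":0,"rz":0,"fingers":1},
    {"x":0,"y":3,"z":0,"rx":35.7,"ry":0,"rz":0,"fingers":1},
    {"x":0,"y":3,"z":0,"rx":35.7,"ry":0,"rz":0,"fingers":1},
    {"x":0,"y":3,"z":0,"rx":35.7,"ry":0,"rz":0,"fingers":1}
  ]
}}

```text
t: 15.3
position: [0.5251, -0.1093, 0.1766]
eef_rot: [0.022, 0.708, 0.021, -0.706]
force: [-0.6, 0.2, -0.2]
finger_gap: 0.0854
```

```bash
python3 -c "
from h import *
from rig import *
plan((-200,-97,190,0,180,-5))
w=camera_model('wrist');im=grab_frame('wrist');np.save('w3.npy',dict(w),allow_pickle=True);cv2.imwrite('pics/w3raw.png',im)
g=RJ*R.from_euler('z',-5,degrees=True)
for x in(-80,80):
  for y in(-23,23):
    p=g.apply([x/1e3,y/1e3,.05])+j2w([[-.18,-.095,0]])[0]
    u=proj(w,p)[0]; print(u.round(0)); cv2.circle(im,tuple(int(v) for v in u),3,(255,0,255),-1)
cv2.imwrite('pics/w3.png',np.hstack([im,cv2.copyMakeBorder(cv2.resize(grab_frame('top')[170:280,330:420],None,fx=3,fy=3),0,54,0,0,0)]))"
```

```text
t 15.3 grasp jig [-200.7  -97.2  195.6] q [-0.35  0.26 -0.16  1.14 -0.    2.72] F [-0.6  0.2 -0.2] gap 0.0854
(-200, -97, 190, 0, 180, -5) [5.6, -0.3, -0.6] [0.4, -0.2, -0.1]
[271. 242.]
[228. 242.]
[275.  79.]
[224.  79.]
```

View pics/w3.png

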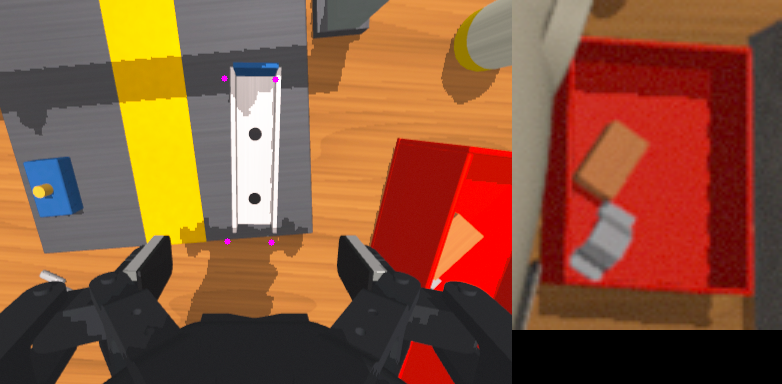

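Both scraps are in the bin. The bracket's wall tops run from (232,232)/(278,233) at the near, plain end to (230,70)/(282,70) at the tab end. Computing its pose.

```bash
python3 -c "
from h import *
w=np.load('w3.npy',allow_pickle=True).item()
im=cv2.imread('pics/w3raw.png')
print((w2j(onz(w,[[232,232],[278,233],[230,70],[282,70]],.05))*1000).round(1)[:,:2].tolist())
print('tab',(w2j(onz(w,[[232,65],[278,65]],.07))*1000).round(1)[:,:2].tolist())
print('holes',(w2j(onz(w,[[254.5,198.5],[255,134]],.024))*1000).round(1)[:,:2].tolist())
for r in (90,130,170,210): print(r,im[r,224:290].mean(1).astype(int).tolist())
print(im[222:244,255].mean(1).astype(int).tolist(),im[215:244,234].mean(1).astype(int).tolist(),im[215:244,276].mean(1).astype(int).tolist())
"
```

```text
[[-246.9, -70.9], [-251.8, -118.6], [-91.3, -84.8], [-95.0, -131.4]]
tab [[-91.1, -88.2], [-94.1, -126.1]]
holes [[-219.9, -96.6], [-150.3, -102.7]]
90 [71, 71, 71, 71, 72, 76, 119, 193, 193, 193, 187, 132, 149, 188, 192, 194, 192, 193, 193, 191, 193, 195, 193, 192, 194, 198, 199, 196, 200, 198, 192, 192, 197, 197, 199, 196, 195, 194, 194, 192, 193, 193, 193, 192, 189, 189, 216, 254, 253, 188, 157, 148, 235, 254, 254, 254, 243, 122, 122, 123, 123, 123, 122, 122, 123, 123]
130 [112, 112, 112, 113, 112, 113, 139, 238, 252, 252, 251, 212, 156, 241, 252, 253, 252, 252, 252, 252, 252, 253, 253, 252, 251, 199, 60, 58, 59, 59, 59, 59, 59, 59, 58, 77, 169, 245, 252, 252, 252, 252, 252, 252, 252, 252, 253, 251, 183, 153, 144, 226, 253, 252, 251, 225, 116, 115, 116, 116, 116, 116, 116, 116, 117, 118]
170 [110, 112, 112, 112, 112, 112, 119, 181, 250, 250, 250, 241, 148, 219, 250, 251, 251, 250, 250, 250, 251, 252, 252, 250, 250, 251, 252, 251, 251, 251, 250, 251, 251, 251, 250, 250, 251, 250, 250, 250, 250, 250, 250, 250, 250, 250, 248, 182, 159, 147, 230, 250, 250, 249, 196, 114, 114, 115, 114, 115, 114, 116, 115, 115, 116, 116]
210 [110, 110, 110, 110, 110, 109, 109, 125, 213, 250, 250, 248, 176, 192, 248, 250, 250, 250, 250, 250, 251, 252, 252, 250, 250, 251, 250, 250, 250, 251, 250, 250, 251, 250, 250, 250, 250, 250, 249, 249, 249, 250, 249, 249, 251, 247, 185, 169, 150, 230, 250, 250, 248, 148, 106, 107, 106, 107, 106, 107, 108, 107, 108, 107, 107, 107]
[250, 241, 169, 108, 107, 106, 92, 68, 68, 69, 69, 68, 69, 68, 68, 80, 91, 91, 91, 88, 87, 86] [250, 250, 250, 250, 250, 250, 250, 250, 250, 250, 250, 250, 237, 184, 184, 184, 185, 157, 87, 69, 68, 68, 70, 74, 82, 87, 86, 88, 91] [247, 247, 247, 247, 247, 247, 247, 247, 241, 228, 227, 227, 203, 148, 148, 149, 149, 138, 103, 69, 71, 79, 89, 92, 91, 91, 91, 89, 88]
```

```bash
python3 -c "
from h import *
w=np.load('w3.npy',allow_pickle=True).item()
g=lambda l,z:(w2j(onz(w,l,z))*1000).round(1)[:,:2].tolist()
print(g([[231.7,210],[277.3,210],[230.1,90],[280.6,90]],.05))
print('near',g([[233,227.5],[276,227.5]],.05),g([[233,232.5],[276,232.5]],.02))
im=cv2.imread('pics/w3raw.png')
for c in(240,255,272): print(im[58:85,c].tolist())
"
```

```text
[[-222.9, -73.0], [-226.6, -119.4], [-108.1, -83.2], [-111.8, -129.2]]
near [[-241.9, -72.4], [-245.6, -116.9]] [[-259.8, -68.4], [-263.8, -118.2]]
[[74, 71, 73], [73, 71, 72], [74, 73, 74], [82, 72, 70], [108, 76, 55], [128, 79, 35], [129, 78, 36], [129, 79, 35], [129, 79, 36], [115, 70, 32], [88, 55, 27], [88, 55, 27], [88, 55, 27], [88, 55, 27], [89, 55, 26], [90, 56, 29], [90, 56, 29], [101, 73, 52], [152, 145, 149], [190, 192, 207], [190, 192, 206], [189, 192, 205], [189, 192, 206], [189, 191, 206], [188, 191, 205], [188, 191, 204], [188, 190, 204]]
[[73, 71, 73], [74, 71, 74], [75, 72, 75], [77, 74, 75], [103, 76, 62], [128, 78, 35], [128, 78, 36], [129, 78, 37], [129, 79, 36], [118, 72, 33], [95, 58, 28], [90, 56, 28], [90, 56, 29], [89, 56, 28], [90, 56, 28], [89, 56, 27], [90, 56, 29], [91, 57, 30], [142, 136, 141], [189, 192, 205], [188, 191, 204], [189, 191, 205], [189, 190, 205], [188, 191, 204], [187, 190, 204], [187, 190, 203], [188, 190, 203]]
[[77, 74, 77], [77, 75, 76], [77, 74, 76], [77, 73, 75], [100, 74, 60], [172, 105, 45], [216, 131, 56], [216, 131, 56], [217, 132, 57], [184, 113, 49], [108, 66, 31], [87, 55, 27], [88, 53, 25], [90, 57, 28], [88, 56, 27], [89, 57, 28], [90, 56, 28], [90, 57, 29], [142, 135, 141], [190, 192, 206], [189, 191, 206], [189, 192, 206], [189, 192, 206], [189, 192, 206], [189, 192, 206], [190, 193, 206], [189, 191, 205]]
```

Bracket centre is (-169.5,-101) mm in jig axes, yaw -5°. Width 46.5 and length about 160 both check. Now the pick.

```bash
python3 -c "
from h import *
plan((-167,-101.2,110,0,180,-5),(-165,-101.4,43,0,180,-5))"
```

```text
t 15.4 grasp jig [-200.7  -97.2  195.5] q [-0.35  0.26 -0.16  1.14 -0.    2.73] F [-0.  -0.1  0.9] gap 0.0854
(-167, -101.2, 110, 0, 180, -5) [85.6, 1.1, -33.6] [0.4, -0.2, -0.1]
(-165, -101.4, 43, 0, 180, -5) [152.6, 1.1, -35.4] [0.4, -0.2, -0.1]
```

Emit:
{"method": "play_rows", "body": {
  "steps": [
    {"x":25,"y":0,"z":-10,"rx":0.4,"ry":-0.2,"rz":0,"fingers":1},
    {"x":55,"y":1,"z":-22,"rx":0.4,"ry":-0.2,"rz":0,"fingers":1},
    {"x":85,"y":1,"z":-34,"rx":0.4,"ry":-0.2,"rz":0,"fingers":1},
    {"x":110,"y":1,"z":-35,"rx":0.4,"ry":-0.2,"rz":0,"fingers":1},
    {"x":130,"y":1,"z":-35,"rx":0.4,"ry":-0.2,"rz":0,"fingers":1},
    {"x":145,"y":1,"z":-35,"rx":0.4,"ry":-0.2,"rz":0,"fingers":1},
    {"x":152,"y":1,"z":-35,"rx":0.4,"ry":-0.2,"rz":0,"fingers":1},
    {"x":152,"y":1,"z":-35,"rx":0.4,"ry":-0.2,"rz":0,"fingers":1}
  ]
}}

```text
t: 16.4
position: [0.5605, -0.1083, 0.0245]
eef_rot: [-0.02, -0.707, -0.019, 0.707]
force: [-0.2, -0.0, -0.1]
finger_gap: 0.0853
```

Emit:
{"method": "play_rows", "body": {
  "steps": [
    {"x":0,"y":0,"z":0,"rx":0,"ry":0,"rz":0,"fingers":0},
    {"x":0,"y":0,"z":0,"rx":0,"ry":0,"rz":0,"fingers":0},
    {"x":0,"y":0,"z":0,"rx":0,"ry":0,"rz":0,"fingers":0},
    {"x":0,"y":0,"z":0,"rx":0,"ry":0,"rz":0,"fingers":0},
    {"x":0,"y":0,"z":0,"rx":0,"ry":0,"rz":0,"fingers":0},
    {"x":0,"y":0,"z":0,"rx":0,"ry":0,"rz":0,"fingers":0},
    {"x":0,"y":0,"z":0,"rx":0,"ry":0,"rz":0,"fingers":0},
    {"x":-5,"y":0,"z":0,"rx":0,"ry":0,"rz":0,"fingers":0}
  ]
}}

```text
t: 17.4
position: [0.5598, -0.1081, 0.0292]
eef_rot: [-0.02, -0.706, -0.019, 0.707]
force: [0.6, -0.2, -4.0]
finger_gap: 0.0447
```

```bash
python3 -c "
from h import *
plan((-230,-60,130,0,180,-5))
for y in (-90,):plan((-190,-20,130,0,0,-90),(-155,0,130,0,0,0),(-155,0,44,0,0,0),cur=pose(-230,-60,130,0,180,-5))"
```

```text
t 17.4 grasp jig [-166.1 -101.    48.2] q [-0.33  0.44 -0.29  0.84 -0.    2.76] F [ 0.6 -0.2 -4. ] gap 0.0447
(-230, -60, 130, 0, 180, -5) [-81.7, -35.2, 67.4] [-0.0, 0.1, -0.1]
t 17.4 grasp jig [-230.  -60.  130.] q [-0.33  0.44 -0.29  0.84 -0.    2.76] F [ 0.6 -0.2 -4. ] gap 0.0447
(-190, -20, 130, 0, 0, -90) [-0.0, -43.3, -36.4] [-95.0, 0.0, 0.0]
(-155, 0, 130, 0, 0, 0) [-0.0, -66.3, -69.5] [175.0, -0.0, -0.0]
(-155, 0, 44, 0, 0, 0) [86.0, -66.3, -69.5] [175.0, -0.0, -0.0]
```

Emit:
{"method": "play_rows", "body": {
  "steps": [
    {"x":-30,"y":0,"z":5,"rx":0,"ry":0,"rz":0,"fingers":0},
    {"x":-65,"y":-10,"z":20,"rx":0,"ry":0,"rz":0,"fingers":0},
    {"x":-82,"y":-22,"z":45,"rx":0,"ry":0,"rz":0,"fingers":0},
    {"x":-82,"y":-35,"z":67,"rx":-10,"ry":0,"rz":0,"fingers":0},
    {"x":-82,"y":-35,"z":67,"rx":-20,"ry":0,"rz":0,"fingers":0},
    {"x":-82,"y":-35,"z":67,"rx":-30,"ry":0,"rz":0,"fingers":0},
    {"x":-82,"y":-35,"z":67,"rx":-40,"ry":0,"rz":0,"fingers":0},
    {"x":-82,"y":-35,"z":67,"rx":-50,"ry":0,"rz":0,"fingers":0}
  ]
}}

```text
t: 18.4
position: [0.491, -0.0767, 0.1111]
eef_rot: [-0.318, -0.631, -0.318, 0.632]
force: [0.3, 0.0, -3.8]
finger_gap: 0.0448
```

Emit:
{"method": "play_rows", "body": {
  "steps": [
    {"x":0,"y":0,"z":0,"rx":-10,"ry":0,"rz":0,"fingers":0},
    {"x":0,"y":0,"z":0,"rx":-20,"ry":0,"rz":0,"fingers":0},
    {"x":0,"y":0,"z":0,"rx":-30,"ry":0,"rz":0,"fingers":0},
    {"x":0,"y":0,"z":0,"rx":-40,"ry":0,"rz":0,"fingers":0},
    {"x":0,"y":0,"z":0,"rx":-50,"ry":0,"rz":0,"fingers":0},
    {"x":0,"y":0,"z":0,"rx":-60,"ry":0,"rz":0,"fingers":0},
    {"x":0,"y":0,"z":0,"rx":-70,"ry":0,"rz":0,"fingers":0},
    {"x":0,"y":0,"z":0,"rx":-80,"ry":0,"rz":0,"fingers":0}
  ]
}}

```text
t: 19.4
position: [0.491, -0.0767, 0.111]
eef_rot: [0.649, 0.279, 0.65, -0.28]
force: [0.1, -0.9, -4.1]
finger_gap: 0.0447
```

```bash
python3 -c "
from h import *
plan((-158,0,130,0,0,0),(-158,0,46,0,0,0))"
```

```text
t 19.4 grasp jig [-229.8  -60.2  130. ] q [-0.32  0.24 -0.36  0.97 -0.    0.5 ] F [ 0.1 -0.9 -4.1] gap 0.0447
(-158, 0, 130, 0, 0, 0) [-0.2, 93.4, -7.6] [-54.7, -0.1, 0.1]
(-158, 0, 46, 0, 0, 0) [83.8, 93.6, -7.6] [-54.7, -0.1, 0.1]
```

Emit:
{"method": "play_rows", "body": {
  "steps": [
    {"x":0,"y":15,"z":-1,"rx":-9,"ry":0,"rz":0,"fingers":0},
    {"x":0,"y":30,"z":-2,"rx":-18,"ry":0,"rz":0,"fingers":0},
    {"x":0,"y":45,"z":-4,"rx":-27,"ry":0,"rz":0,"fingers":0},
    {"x":0,"y":60,"z":-5,"rx":-36,"ry":0,"rz":0,"fingers":0},
    {"x":0,"y":75,"z":-6,"rx":-45,"ry":0,"rz":0,"fingers":0},
    {"x":0,"y":93.5,"z":-7.6,"rx":-54.7,"ry":0,"rz":0,"fingers":0},
    {"x":20,"y":93.5,"z":-7.6,"rx":-54.7,"ry":0,"rz":0,"fingers":0},
    {"x":50,"y":93.5,"z":-7.6,"rx":-54.7,"ry":0,"rz":0,"fingers":0}
  ]
}}

```text
t: 20.4
position: [0.5553, -0.0073, 0.0613]
eef_rot: [0.706, -0.049, 0.705, 0.048]
force: [0.3, -0.9, -3.6]
finger_gap: 0.045
```

```bash
python3 -c "
from h import *
plan((-158,0,44,0,0,0))"
```

```text
t 20.4 grasp jig [-156.3   -0.6   80.3] q [-0.16  0.38 -0.29  0.9  -0.   -0.29] F [ 0.3 -0.9 -3.6] gap 0.045
(-158, 0, 44, 0, 0, 0) [36.3, 0.7, -1.7] [-0.3, 0.0, 0.1]
```

Emit:
{"method": "play_rows", "body": {
  "steps": [
    {"x":15,"y":0.7,"z":-1.7,"rx":-0.3,"ry":0,"rz":0,"fingers":0},
    {"x":27,"y":0.7,"z":-1.7,"rx":-0.3,"ry":0,"rz":0,"fingers":0},
    {"x":33,"y":0.7,"z":-1.7,"rx":-0.3,"ry":0,"rz":0,"fingers":0},
    {"x":36.5,"y":0.7,"z":-1.7,"rx":-0.3,"ry":0,"rz":0,"fingers":0},
    {"x":36.5,"y":0.7,"z":-1.7,"rx":-0.3,"ry":0,"rz":0,"fingers":0},
    {"x":36.5,"y":0.7,"z":-1.7,"rx":-0.3,"ry":0,"rz":0,"fingers":1},
    {"x":36.5,"y":0.7,"z":-1.7,"rx":-0.3,"ry":0,"rz":0,"fingers":1},
    {"x":36.5,"y":0.7,"z":-1.7,"rx":-0.3,"ry":0,"rz":0,"fingers":1}
  ]
}}

```text
t: 21.4
position: [0.5535, -0.0072, 0.0254]
eef_rot: [0.706, -0.051, 0.705, 0.049]
force: [0.7, 0.0, 0.5]
finger_gap: 0.0854
```

```bash
python3 -c "
from h import *
from rig import *
plan((-210,0,120,20,0,0))
plan((-203,0,44,20,0,0),cur=pose(-210,0,120,20,0,0))
plan((-133,0,44,20,0,0),cur=pose(-203,0,44,20,0,0))"
```

```text
t 21.4 grasp jig [-158.1   -0.2   44.4] q [-0.16  0.42 -0.34  0.81 -0.   -0.3 ] F [0.7 0.  0.5] gap 0.0854
(-210, 0, 120, 20, 0, 0) [-76.8, 0.1, -45.4] [-0.0, -20.0, 0.1]
t 21.4 grasp jig [-210.    0.  120.] q [-0.16  0.42 -0.34  0.81 -0.   -0.3 ] F [0.7 0.  0.5] gap 0.0854
(-203, 0, 44, 20, 0, 0) [73.8, -0.0, -19.4] [0.0, 0.0, 0.0]
t 21.4 grasp jig [-203.    0.   44.] q [-0.16  0.42 -0.34  0.81 -0.   -0.3 ] F [0.7 0.  0.5] gap 0.0854
(-133, 0, 44, 20, 0, 0) [23.9, -0.0, 65.8] [0.0, 0.0, 0.0]
```

Emit:
{"method": "play_rows", "body": {
  "steps": [
    {"x":-30,"y":0,"z":0,"rx":0,"ry":0,"rz":0,"fingers":1},
    {"x":-70,"y":0,"z":0,"rx":0,"ry":0,"rz":0,"fingers":1},
    {"x":-76,"y":0,"z":-25,"rx":0,"ry":-8,"rz":0,"fingers":1},
    {"x":-77,"y":0,"z":-45,"rx":0,"ry":-16,"rz":0,"fingers":1},
    {"x":-77,"y":0,"z":-45,"rx":0,"ry":-20,"rz":0,"fingers":1},
    {"x":-77,"y":0,"z":-45,"rx":0,"ry":-20,"rz":0,"fingers":1},
    {"x":-77,"y":0,"z":-45,"rx":0,"ry":-20,"rz":0,"fingers":1},
    {"x":-77,"y":0,"z":-45,"rx":0,"ry":-20,"rz":0,"fingers":1}
  ]
}}

```text
t: 22.4
position: [0.51, -0.0136, 0.1026]
eef_rot: [0.817, -0.041, 0.572, 0.058]
force: [-0.1, 0.0, 1.4]
finger_gap: 0.0853
```

```bash
python3 -c "
from h import *
from rig import *
plan((-200,0,44,20,0,0))
w=camera_model('wrist');im=grab_frame('wrist');np.save('w4.npy',dict(w),allow_pickle=True)
s=camera_model('scene');b=grab_frame('scene')
P=j2w(np.array([[-74.5,-23,50],[-74.5,23,50],[-234.5,-23,50],[-234.5,23,50],[-232,0,70]])/1e3)
for p in proj(w,P): cv2.circle(im,tuple(int(v) for v in p),2,(255,0,255),-1)
cv2.imwrite('pics/w4.png',np.hstack([im,cv2.copyMakeBorder(cv2.resize(b[150:310,200:330],None,fx=2,fy=2),0,64,0,0,0)]))"
```

```text
t 22.4 grasp jig [-208.5   -0.3  120.4] q [-0.26  0.03 -0.7   0.51  0.13 -0.38] F [-0.1  0.   1.4] gap 0.0853
(-200, 0, 44, 20, 0, 0) [74.7, 0.5, -18.1] [0.0, -0.0, 0.1]
```

View pics/w4.png

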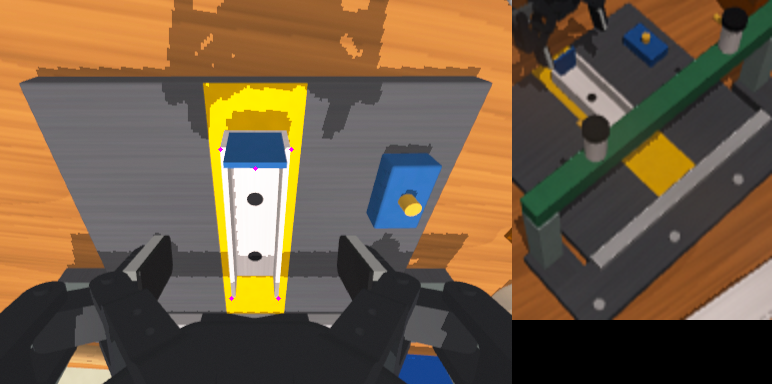

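Bracket lies on the stripe, tab towards the robot, and its corners match the prediction. Regrasp tilted and slide it to the stop.

Emit:
{"method": "play_rows", "body": {
  "steps": [
    {"x":20,"y":0.3,"z":-5,"rx":0,"ry":0,"rz":0,"fingers":1},
    {"x":40,"y":0.3,"z":-10,"rx":0,"ry":0,"rz":0,"fingers":1},
    {"x":58,"y":0.4,"z":-15,"rx":0,"ry":0,"rz":0,"fingers":1},
    {"x":69,"y":0.5,"z":-17,"rx":0,"ry":0,"rz":0,"fingers":1},
    {"x":73,"y":0.5,"z":-17.5,"rx":0,"ry":0,"rz":0,"fingers":1},
    {"x":73,"y":0.5,"z":-17.5,"rx":0,"ry":0,"rz":0,"fingers":0},
    {"x":73,"y":0.5,"z":-17.5,"rx":0,"ry":0,"rz":0,"fingers":0},
    {"x":73,"y":0.5,"z":-17.5,"rx":0,"ry":0,"rz":0,"fingers":0}
  ]
}}

```text
t: 23.5
position: [0.5175, -0.012, 0.0284]
eef_rot: [0.817, -0.041, 0.572, 0.057]
force: [-2.2, -1.3, 3.8]
finger_gap: 0.0449
```

Emit:
{"method": "play_rows", "body": {
  "steps": [
    {"x":0,"y":0,"z":0,"rx":0,"ry":0,"rz":0,"fingers":0},
    {"x":0,"y":0,"z":0,"rx":0,"ry":0,"rz":0,"fingers":0},
    {"x":0,"y":0,"z":0,"rx":0,"ry":0,"rz":0,"fingers":0},
    {"x":-1,"y":0,"z":0,"rx":0,"ry":0,"rz":0,"fingers":0},
    {"x":-1,"y":0,"z":0,"rx":0,"ry":0,"rz":0,"fingers":0},
    {"x":-1,"y":0,"z":0,"rx":0,"ry":0,"rz":0,"fingers":0},
    {"x":-1,"y":0,"z":0,"rx":0,"ry":0,"rz":0,"fingers":0},
    {"x":-1,"y":0,"z":0,"rx":0,"ry":0,"rz":0,"fingers":0}
  ]
}}

```text
t: 24.5
position: [0.5163, -0.0118, 0.0284]
eef_rot: [0.817, -0.041, 0.572, 0.058]
force: [-4.9, -0.8, 5.8]
finger_gap: 0.0448
```

```bash
python3 -c "
from h import *
from rig import *
plan((-200,0,46,20,0,0))
st=read_state();r=rot(st['eef_rot'])
print(np.degrees((RJ.inv()*r).as_matrix()[:2,2]), 'fwd60',(r.inv().apply(RJ.apply([60,0,0]))).round(1),'up',r.inv().apply([0,0,1]).round(2))"
```

```text
t 24.5 grasp jig [-202.     0.5   46.3] q [-0.26  0.16 -0.8   0.29  0.13 -0.38] F [-4.9 -0.8  5.8] gap 0.0448
(-200, 0, 46, 20, 0, 0) [1.0, -0.5, 1.8] [0.0, -0.0, 0.1]
[5.38548697e+01 9.41382786e-03] fwd60 [20.5  0.  56.4] up [-0.94 -0.    0.34]
```

Emit:
{"method": "play_rows", "body": {
  "steps": [
    {"x":3,"y":-0.2,"z":10,"rx":0,"ry":0,"rz":0,"fingers":0},
    {"x":6.5,"y":-0.4,"z":20,"rx":0,"ry":0,"rz":0,"fingers":0},
    {"x":10,"y":-0.5,"z":30,"rx":0,"ry":0,"rz":0,"fingers":0},
    {"x":14,"y":-0.5,"z":40,"rx":0,"ry":0,"rz":0,"fingers":0},
    {"x":18,"y":-0.5,"z":50,"rx":0,"ry":0,"rz":0,"fingers":0},
    {"x":21,"y":-0.5,"z":58,"rx":0,"ry":0,"rz":0,"fingers":0},
    {"x":22.5,"y":-0.5,"z":62,"rx":0,"ry":0,"rz":0,"fingers":0},
    {"x":22.5,"y":-0.5,"z":62,"rx":0,"ry":0,"rz":0,"fingers":0}
  ]
}}

```text
t: 25.5
position: [0.5827, -0.0029, 0.0284]
eef_rot: [0.817, -0.041, 0.572, 0.058]
force: [0.9, -0.5, -2.5]
finger_gap: 0.0447
```

```bash
python3 -c "
from h import *
from rig import *
plan((-136,0,46,20,0,0))
cv2.imwrite('pics/s5.png',cv2.resize(grab_frame('scene')[200:260,235:315],None,fx=8,fy=8,interpolation=cv2.INTER_CUBIC))"
```

```text
t 25.5 grasp jig [-1.351e+02 -1.000e-01  4.630e+01] q [-0.2   0.26 -0.65  0.33  0.11 -0.33] F [ 0.9 -0.5 -2.5] gap 0.0447
(-136, 0, 46, 20, 0, 0) [-0.0, 0.1, -0.9] [0.0, 0.0, 0.1]
```

View pics/s5.png

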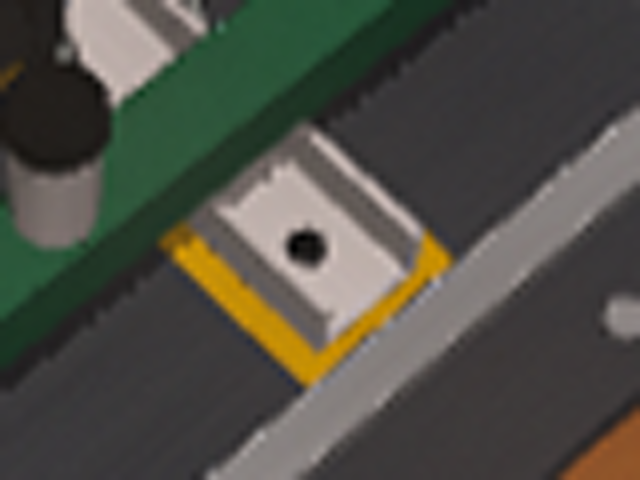

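About 8 mm still to go; yaw is square. Creeping forward.

Emit:
{"method": "play_rows", "body": {
  "steps": [
    {"x":0.5,"y":0,"z":1.4,"rx":0,"ry":0,"rz":0,"fingers":0},
    {"x":1,"y":0,"z":2.8,"rx":0,"ry":0,"rz":0,"fingers":0},
    {"x":1.5,"y":0,"z":4.2,"rx":0,"ry":0,"rz":0,"fingers":0},
    {"x":2,"y":0,"z":5.2,"rx":0,"ry":0,"rz":0,"fingers":0},
    {"x":2,"y":0,"z":5.6,"rx":0,"ry":0,"rz":0,"fingers":0},
    {"x":2.2,"y":0,"z":6,"rx":0,"ry":0,"rz":0,"fingers":0},
    {"x":2.2,"y":0,"z":6,"rx":0,"ry":0,"rz":0,"fingers":0},
    {"x":2.2,"y":0,"z":6,"rx":0,"ry":0,"rz":0,"fingers":0}
  ]
}}

```text
t: 26.55
position: [0.5875, -0.0022, 0.0284]
eef_rot: [0.817, -0.041, 0.573, 0.057]
force: [-5.4, -1.2, 6.1]
finger_gap: 0.0448
```

Emit:
{"method": "play_rows", "body": {
  "steps": [
    {"x":0.1,"y":0,"z":0.3,"rx":0,"ry":0,"rz":0,"fingers":0},
    {"x":0.2,"y":0,"z":0.6,"rx":0,"ry":0,"rz":0,"fingers":0},
    {"x":0.3,"y":0,"z":0.9,"rx":0,"ry":0,"rz":0,"fingers":0},
    {"x":0.35,"y":0,"z":1,"rx":0,"ry":0,"rz":0,"fingers":0},
    {"x":0.35,"y":0,"z":1,"rx":0,"ry":0,"rz":0,"fingers":0},
    {"x":0.35,"y":0,"z":1,"rx":0,"ry":0,"rz":0,"fingers":0},
    {"x":0.35,"y":0,"z":1,"rx":0,"ry":0,"rz":0,"fingers":0},
    {"x":0.35,"y":0,"z":1,"rx":0,"ry":0,"rz":0,"fingers":0}
  ]
}}

```text
t: 27.55
position: [0.5885, -0.002, 0.0284]
eef_rot: [0.817, -0.041, 0.573, 0.057]
force: [-6.7, -0.7, 6.1]
finger_gap: 0.0448
```

Emit:
{"method": "play_rows", "body": {
  "steps": [
    {"x":0.1,"y":0,"z":0.3,"rx":0,"ry":0,"rz":0,"fingers":0},
    {"x":0.2,"y":0,"z":0.6,"rx":0,"ry":0,"rz":0,"fingers":0},
    {"x":0.3,"y":0,"z":0.9,"rx":0,"ry":0,"rz":0,"fingers":0},
    {"x":0.35,"y":0,"z":1,"rx":0,"ry":0,"rz":0,"fingers":0},
    {"x":0.35,"y":0,"z":1,"rx":0,"ry":0,"rz":0,"fingers":0},
    {"x":0.35,"y":0,"z":1,"rx":0,"ry":0,"rz":0,"fingers":0},
    {"x":0.35,"y":0,"z":1,"rx":0,"ry":0,"rz":0,"fingers":0},
    {"x":0.35,"y":0,"z":1,"rx":0,"ry":0,"rz":0,"fingers":0}
  ]
}}

```text
t: 28.55
position: [0.5895, -0.0018, 0.0284]
eef_rot: [0.817, -0.041, 0.573, 0.057]
force: [-6.6, -1.1, 6.4]
finger_gap: 0.0452
```

Emit:
{"method": "play_rows", "body": {
  "steps": [
    {"x":0.1,"y":0,"z":0.3,"rx":0,"ry":0,"rz":0,"fingers":0},
    {"x":0.2,"y":0,"z":0.6,"rx":0,"ry":0,"rz":0,"fingers":0},
    {"x":0.3,"y":0,"z":0.9,"rx":0,"ry":0,"rz":0,"fingers":0},
    {"x":0.35,"y":0,"z":1,"rx":0,"ry":0,"rz":0,"fingers":0},
    {"x":0.35,"y":0,"z":1,"rx":0,"ry":0,"rz":0,"fingers":0},
    {"x":0.35,"y":0,"z":1,"rx":0,"ry":0,"rz":0,"fingers":0},
    {"x":0.35,"y":0,"z":1,"rx":0,"ry":0,"rz":0,"fingers":0},
    {"x":0.35,"y":0,"z":1,"rx":0,"ry":0,"rz":0,"fingers":0}
  ]
}}

```text
t: 29.55
position: [0.5906, -0.0017, 0.0284]
eef_rot: [0.817, -0.041, 0.573, 0.057]
force: [-6.2, -0.1, 5.9]
finger_gap: 0.0453
```

```bash
python3 -c "
from h import *
from rig import *
plan((-126,0,46,20,0,0))
cv2.imwrite('pics/s6.png',cv2.resize(grab_frame('scene')[200:260,235:315],None,fx=8,fy=8,interpolation=cv2.INTER_CUBIC))"
```

```text
t 29.55 grasp jig [-127.1   -0.    46.3] q [-0.2   0.28 -0.63  0.33  0.11 -0.32] F [-6.2 -0.1  5.9] gap 0.0453
(-126, 0, 46, 20, 0, 0) [0.7, 0.0, 1.0] [-0.0, -0.1, 0.1]
```

View pics/s6.png

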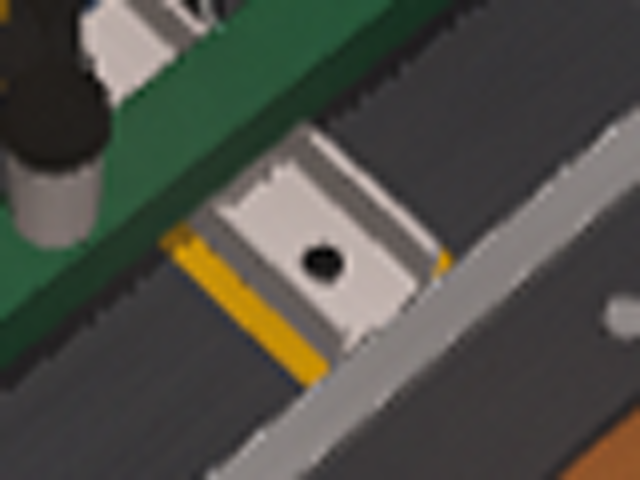

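The bracket's end is now almost hidden against the bar. Continuing until the force rises.

Emit:
{"method": "play_rows", "body": {
  "steps": [
    {"x":0.1,"y":0,"z":0.3,"rx":0,"ry":0,"rz":0,"fingers":0},
    {"x":0.2,"y":0,"z":0.6,"rx":0,"ry":0,"rz":0,"fingers":0},
    {"x":0.3,"y":0,"z":0.9,"rx":0,"ry":0,"rz":0,"fingers":0},
    {"x":0.35,"y":0,"z":1,"rx":0,"ry":0,"rz":0,"fingers":0},
    {"x":0.35,"y":0,"z":1,"rx":0,"ry":0,"rz":0,"fingers":0},
    {"x":0.35,"y":0,"z":1,"rx":0,"ry":0,"rz":0,"fingers":0},
    {"x":0.35,"y":0,"z":1,"rx":0,"ry":0,"rz":0,"fingers":0},
    {"x":0.35,"y":0,"z":1,"rx":0,"ry":0,"rz":0,"fingers":0}
  ]
}}

```text
t: 30.6
position: [0.5916, -0.0015, 0.0284]
eef_rot: [0.817, -0.041, 0.573, 0.057]
force: [-5.7, -0.5, 5.1]
finger_gap: 0.0448
```

Emit:
{"method": "play_rows", "body": {
  "steps": [
    {"x":0.1,"y":0,"z":0.3,"rx":0,"ry":0,"rz":0,"fingers":0},
    {"x":0.2,"y":0,"z":0.6,"rx":0,"ry":0,"rz":0,"fingers":0},
    {"x":0.3,"y":0,"z":0.9,"rx":0,"ry":0,"rz":0,"fingers":0},
    {"x":0.35,"y":0,"z":1,"rx":0,"ry":0,"rz":0,"fingers":0},
    {"x":0.35,"y":0,"z":1,"rx":0,"ry":0,"rz":0,"fingers":0},
    {"x":0.35,"y":0,"z":1,"rx":0,"ry":0,"rz":0,"fingers":0},
    {"x":0.35,"y":0,"z":1,"rx":0,"ry":0,"rz":0,"fingers":0},
    {"x":0.35,"y":0,"z":1,"rx":0,"ry":0,"rz":0,"fingers":0}
  ]
}}

```text
t: 31.6
position: [0.5927, -0.0014, 0.0284]
eef_rot: [0.817, -0.041, 0.573, 0.057]
force: [-5.5, -0.8, 6.7]
finger_gap: 0.0448
```

Emit:
{"method": "play_rows", "body": {
  "steps": [
    {"x":0.1,"y":0,"z":0.3,"rx":0,"ry":0,"rz":0,"fingers":0},
    {"x":0.2,"y":0,"z":0.6,"rx":0,"ry":0,"rz":0,"fingers":0},
    {"x":0.3,"y":0,"z":0.9,"rx":0,"ry":0,"rz":0,"fingers":0},
    {"x":0.35,"y":0,"z":1,"rx":0,"ry":0,"rz":0,"fingers":0},
    {"x":0.35,"y":0,"z":1,"rx":0,"ry":0,"rz":0,"fingers":0},
    {"x":0.35,"y":0,"z":1,"rx":0,"ry":0,"rz":0,"fingers":0},
    {"x":0.35,"y":0,"z":1,"rx":0,"ry":0,"rz":0,"fingers":0},
    {"x":0.35,"y":0,"z":1,"rx":0,"ry":0,"rz":0,"fingers":0}
  ]
}}

```text
t: 32.6
position: [0.5929, -0.0014, 0.0284]
eef_rot: [0.816, -0.041, 0.573, 0.057]
force: [-10.4, -2.0, 10.6]
finger_gap: 0.0448
```

Emit:
{"method": "play_rows", "body": {
  "steps": [
    {"x":0.1,"y":0,"z":0.3,"rx":0,"ry":0,"rz":0,"fingers":0},
    {"x":0.2,"y":0,"z":0.6,"rx":0,"ry":0,"rz":0,"fingers":0},
    {"x":0.3,"y":0,"z":0.9,"rx":0,"ry":0,"rz":0,"fingers":0},
    {"x":0.35,"y":0,"z":1,"rx":0,"ry":0,"rz":0,"fingers":0},
    {"x":0.35,"y":0,"z":1,"rx":0,"ry":0,"rz":0,"fingers":0},
    {"x":0.35,"y":0,"z":1,"rx":0,"ry":0,"rz":0,"fingers":0},
    {"x":0.35,"y":0,"z":1,"rx":0,"ry":0,"rz":0,"fingers":0},
    {"x":0.35,"y":0,"z":1,"rx":0,"ry":0,"rz":0,"fingers":0}
  ]
}}

```text
t: 33.6
position: [0.5929, -0.0014, 0.0284]
eef_rot: [0.816, -0.041, 0.574, 0.057]
force: [-16.0, -2.8, 15.6]
finger_gap: 0.0448
```

```bash
python3 -c "
from h import *
from rig import *
plan((-126,0,46,20,0,0))
s=camera_model('scene');b=grab_frame('scene');cv2.imwrite('pics/s7raw.png',b)
# dark hole in bracket floor under beam side
g=cv2.cvtColor(b,cv2.COLOR_BGR2GRAY);m=(g[225:242,268:284]<110).astype(np.uint8)
n,l,st,c=cv2.connectedComponentsWithStats(m)
for i in range(1,n): u=c[i]+[268,225]; print(st[i,4],u.round(1),(w2j(onz(s,[u],.024))*1000).round(1))"
```

```text
t 33.6 grasp jig [-124.8    0.    46.3] q [-0.19  0.28 -0.62  0.34  0.11 -0.32] F [-16.   -2.8  15.6] gap 0.0448
(-126, 0, 46, 20, 0, 0) [-0.2, 0.0, -1.2] [-0.0, -0.3, 0.1]
18 [281.1 226.9] [[-29.7  25.5  24. ]]
19 [275.4 232.9] [[-27.1   1.3  24. ]]
35 [271.1 237.9] [[-24.2 -17.6  24. ]]
```

Contact with the stop: position stuck at 0.5929 while the force rises. Easing off a little and releasing.

Emit:
{"method": "play_rows", "body": {
  "steps": [
    {"x":-0.5,"y":0,"z":-0.7,"rx":0,"ry":0,"rz":0,"fingers":0},
    {"x":-0.5,"y":0,"z":-0.7,"rx":0,"ry":0,"rz":0,"fingers":0},
    {"x":-0.5,"y":0,"z":-0.7,"rx":0,"ry":0,"rz":0,"fingers":0},
    {"x":-0.5,"y":0,"z":-0.7,"rx":0,"ry":0,"rz":0,"fingers":1},
    {"x":-0.5,"y":0,"z":-0.7,"rx":0,"ry":0,"rz":0,"fingers":1},
    {"x":-0.5,"y":0,"z":-0.7,"rx":0,"ry":0,"rz":0,"fingers":1},
    {"x":-0.5,"y":0,"z":-0.7,"rx":0,"ry":0,"rz":0,"fingers":1},
    {"x":-0.5,"y":0,"z":-0.7,"rx":0,"ry":0,"rz":0,"fingers":1}
  ]
}}

```text
t: 34.65
position: [0.5948, -0.0011, 0.0287]
eef_rot: [0.817, -0.041, 0.572, 0.058]
force: [0.4, -0.4, -0.0]
finger_gap: 0.0856
```

Emit:
{"method": "play_rows", "body": {
  "steps": [
    {"x":-15,"y":0,"z":0,"rx":0,"ry":0,"rz":0,"fingers":1},
    {"x":-40,"y":0,"z":0,"rx":0,"ry":0,"rz":0,"fingers":1},
    {"x":-80,"y":0,"z":0,"rx":0,"ry":0,"rz":0,"fingers":1},
    {"x":-110,"y":0,"z":-20,"rx":0,"ry":0,"rz":0,"fingers":1},
    {"x":-130,"y":0,"z":-45,"rx":0,"ry":0,"rz":0,"fingers":1},
    {"x":-130,"y":0,"z":-60,"rx":0,"ry":0,"rz":0,"fingers":1},
    {"x":-130,"y":0,"z":-60,"rx":0,"ry":0,"rz":0,"fingers":1},
    {"x":-130,"y":0,"z":-60,"rx":0,"ry":0,"rz":0,"fingers":1}
  ]
}}

```text
t: 35.65
position: [0.4955, -0.0153, 0.1301]
eef_rot: [0.817, -0.041, 0.572, 0.058]
force: [0.0, -0.1, 0.0]
finger_gap: 0.0852
```

```bash
python3 -c "
from h import *
from rig import *
plan()
w=camera_model('wrist');im=grab_frame('wrist');np.save('w8.npy',dict(w),allow_pickle=True);cv2.imwrite('pics/w8raw.png',im)
b=grab_frame('scene');t=grab_frame('top')
P=j2w(np.array([[-160,-23,50],[-160,23,50],[0,-35,20],[0,35,20]])/1e3)
for p in proj(w,P): cv2.circle(im,tuple(int(v) for v in p),2,(255,0,255),-1)
R_=np.vstack([cv2.resize(b[195:265,230:320],(288,224),interpolation=cv2.INTER_CUBIC),cv2.resize(t[110:250,120:400],(288,144),interpolation=cv2.INTER_CUBIC)])
R_=cv2.copyMakeBorder(R_,0,384-len(R_),0,0,0)
cv2.imwrite('pics/w8.png',np.hstack([im,R_]))"
```

```text
t 35.65 grasp jig [-223.1   -0.   148. ] q [-0.28 -0.03 -0.69  0.59  0.14 -0.4 ] F [ 0.  -0.1  0. ] gap 0.0852
```

View pics/w8.png

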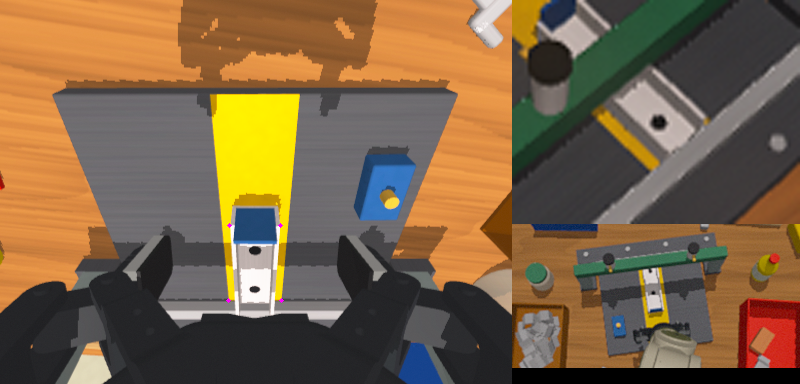

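```bash
python3 -c "
from h import *
w=np.load('w8.npy',allow_pickle=True).item();g=cv2.imread('pics/w8raw.png',0)
for r0,r1 in((246,255),(284,295)):
    v,u=np.nonzero(g[r0:r1,246:264]<75); c=[u.mean()+246,v.mean()+r0]; print(len(u),np.round(c,1),(w2j(onz(w,[c],.024))*1000).round(1))
from rig import hand_in
print(hand_in())"
```

```text
73 [254.5 250.2] [[-100.1   -0.5   24. ]]
41 [254. 289.] [[-30.6  -1.2  24. ]]
the job is handed in; nothing more can be done
None
```

The job is handed in: both scraps are in the red bin, and the bracket is turned end for end and up against the stop bar. The robot's clock stood at about 36 s of the 72 s allowed.

**What I did:**
- Picked the copper tube and then the steel clamp from under the beam with the tool tilted 45°, and dropped both in the bin.
- Lifted the bracket, turned it 180° and set it on the stripe.
- Regripped it near the tab with a 20° tilt and slid it forward until it met the stop. It stopped moving while the push rose to about 16 N. Then I let go and backed clear.

**Last checks:**
- **Scrap:** a top view taken after the second drop showed both pieces lying in the bin.
- **Bracket:** it lies flat, open side up, tab towards the robot. Its two floor holes measured y = -0.5 mm and -1.2 mm from the stripe's centre line. That puts it about 1 mm off centre and within about 0.6° of square.
- **Leave-alone items:** the setting block, oil bottle and bolt jar still stood in their places in the last pictures, though I did not measure them again. The arm was clear, with no force on the tool.

**What didn't quite agree:**
- My position estimate put the end of the bracket about 2.5 mm past the stop face at contact. I put that down to calibration error and trusted the contact force.
- The stop bar's top hides the last few millimetres in the scene view, so the join itself was not seen directly.

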